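# Open the blank store and send the blanks off on the roller track

### The arm

A 6-joint arm with a two-finger parallel gripper is mounted at the origin on a cart in front of the work surface, level with it; the furniture and walls round the work are solid. World frame = base frame: x ahead of the robot, y to its left, z up, the work surface at z = 0. Lengths are in m, angles in rad, forces in N, time in s.
With the tool pointing down it reaches from about 0.425 to 0.95 m from the base axis. Payload 3.5 kg.
Tool frame: the origin (TCP) lies on the centre line of the jaws, within the pads' length; the fingertips stand 11 mm ahead of it and the grasp point (between the pads) lies 8 mm behind it; y points along the fingers, x is the direction in which the jaws open and shut, and the axes are right-handed (so a half turn about y gives the same grasp; the last joint's range is limited). The gripper opens to 85 mm and grips with 20 to 120 N. Pads are 22 mm wide; open, the fingers measure 114 mm over their backs; the gripper's body (76 mm by 85 mm) begins 54 mm behind the grasp point. The pads swing forward as they close: fully open they stand 13 mm farther back than shut.
Start: joints at [1.14, 0.286, 1.577, -0, 1.279, -0.15], TCP at [0.187, 0.649, 0.242] pointing down, gripper open.
Joint ranges: [-2.77, 2.77], [-0.9, 2.22], [0.21, 2.48], [-1.53, 4.67], [0.24, 2.81], [-2.84, 2.84]. Speed limits (rad/s): [2.79, 2.79, 3.14, 3.14, 3.14, 3.14].

### API

Orientations are given as a unit quaternion [x, y, z, w].
In Python, from plant import get_state, read_camera, sign_off gives the robot as it stands.
- The arm moves only by the shell command python3 -m inch 'ROWS' [FORCE]. ROWS is JSON, a list of rows, each an object of numbers: "ax", "ay", "az": the turn, a rotation vector about the tool's x, y, z in rad; "x", "y", "z": the shift along the tool's x, y, z in mm; "hand": the closure, from -1 (fully open) to 1 (shut). In form: [{"ax": .., "ay": .., "az": .., "x": .., "y": .., "z": .., "hand": ..}, ...]. A call has 1 to 5 rows; each row shifts and turns the commanded pose from where the row before left it, along the tool's axes as they then stand; what a row does not reach is not made up. A row lasts 1/12 s, in which the tool goes at most 41.7 mm and 7.16 degrees, less where a joint would pass 70% of its speed; a pose out of reach is approached as far as the arm can. A call with a gripper value outside its range is refused whole. The fingers move at their own pace and stop on an object; FORCE is the grip in N (left out, the last holds). Time passes only in rows, so rows that do not move let the fingers close. It gives the time, the measured TCP pose, the force and the opening at its end, in the units of the state.
- get_state(): the state, without advancing time (a new reading comes with each control period).
- read_camera(name): name is "scene" or "top" or "wrist"; returns a dict with "img" (400x640x3 uint8, red, green, blue), "fov_y" (degrees; the focal length in pixels is half the picture's height over the tangent of half this angle, whatever the lens; pixels are square), "cx", "cy" (the principal point, pixels), "distortion" ([k1, k2, p1, p2, k3] as OpenCV has them; the pictures are not rectified), "T" (4x4, takes a point from camera to world coordinates); the wrist camera has in their place "T_tool_cam" (4x4, takes a point from camera to tool coordinates, whose origin is the TCP and whose axes are the tool frame's). Camera axes: x right, y down, z forward; pixel columns grow to the right and rows downward; lengths in m; the calibration is good to about 2 mm. A picture is of the moment at which its call begins: read the wrist's pose just before it. There is no depth.
- sign_off(): hands the job in, once; it reports no verdict.
The state is a dict: "time": time; "qpos": joint angles; "dq": joint speeds; "joint_efforts": joint torques, N m; "eef_pos": TCP position; "tcp_rot": TCP orientation; "contact_force": force on the tool from outside, world axes, zero at the start; "wrist_torque": the same for the moment, N m; "opening": opening from 0.0 (shut) to 1.0 (fully open).
Only numpy, scipy, OpenCV 4.12 (cv2) and the standard library are available. Lean on these libraries where they do the work, as an engineer would, in place of code of your own. Each camera call takes 0.05 s, during which the arm holds its last target. There are 200 camera calls.

### The job

Get the turning blanks on their way to the lathe: turn both turn buttons of the wooden store about a quarter turn, fully clear of the access panel, lift the panel out by its handle and lay it flat, handle up, directly on the bench top. Put every blank from the store into the grey tote while it still stands on the open part of the roller track, and only then push the loaded tote along the rollers, fully home against the end stop of the bay. Leave the other tools on the bench alone.

Things in the scene. Friction and masses are not known exactly. Their poses are not given: they have to be found in the camera images.
- store: fixed flat wooden box, 200 (x) x 292 (y) mm, rim 66 mm high; origin at the centre of its underside, its y axis points roughly to the robot. Pocket 112 (x) x 250 (y) mm, floor 20 mm above the bench; the panel lies flush in a 128 x 266 mm rebate, 8 mm deep. Turn buttons in the middle of the long rims, 82 mm from the centre: right one at its -x side, left one at +x
- button_right (a joint): angle (rad) of the turn button on the store's -x rim, a dark steel bar on a vertical pivot with light friction (0.05 Nm), staying where it is left; + is counter-clockwise from above. At 0 its 36 mm tongue points at the panel's middle, 18 mm over its edge and 1.5 mm above it; stops at +-1.6. Turning either way frees the panel, beyond 1.2. Starts within 0.3 of 0
- button_left (a joint): the same for the turn button on the store's +x rim
- button_right_grip (a point): middle of the upright finger grip of the right button, on its pivot axis; the grip is 34 mm long (along the tongue), 10 mm thick and 20 mm high, its top 10 mm above this point (95 mm above the bench). The x axis points along the tongue and turns with the button
- button_left_grip (a point): the same for the left button. A fixed upright mesh screen, 255 mm high, stands 115 to 155 mm to the left of it, along world x, and reaches about 90 mm nearer to the robot; another runs across behind the store
- panel: loose plywood access panel, 124 (x) x 262 (y) x 8 mm, 280 g; origin at the centre of its underside, z up. A straight wooden bar handle stands over its middle. The bench right of the track, round world x = 0.47, y = -0.425, is free and large enough to lay it down, its length along world x
- panel_handle (a point): middle of the panel's bar handle, 27 mm above the panel's underside; the bar is 100 mm long (along the panel's y), 14 mm wide and 14 mm high, with 12 mm of free air below it between two posts 80 mm apart
- blank_1: a square wooden turning blank, 30 x 30 x 100 mm, 80 g; origin at its centre, own x axis along its length. All are alike, any long face may be up. At first it lies on the store's floor, its length along the store's x, neighbouring places 56 mm apart (26 mm gap). Two to four blanks are present; the rest are absent
- blank_2: a square wooden turning blank, 30 x 30 x 100 mm, 80 g; origin at its centre, own x axis along its length. All are alike, any long face may be up. At first it lies on the store's floor, its length along the store's x, neighbouring places 56 mm apart (26 mm gap)
- blank_3: a square wooden turning blank, 30 x 30 x 100 mm, 80 g; origin at its centre, own x axis along its length. All are alike, any long face may be up. At first it lies on the store's floor, its length along the store's x, neighbouring places 56 mm apart (26 mm gap)
- blank_4: a square wooden turning blank, 30 x 30 x 100 mm, 80 g; origin at its centre, own x axis along its length. All are alike, any long face may be up. At first it lies on the store's floor, its length along the store's x, neighbouring places 56 mm apart (26 mm gap)
- tote: loose open grey plastic tote, 140 (x) x 166 (y) x 50 mm high, 4 mm walls and floor, 0.5 kg; origin at the centre of its underside, z up. It stands on the rollers with its x and y along those of the track and about 4 mm play on either side to the guides. Four blanks fit in two layers of two
- track: fixed roller track along its own y, from +145 mm (low back stop 58 mm high, near the robot) to -220 mm (end stop 82 mm high); origin on the bench under its middle line. Ten free 20 mm rollers, tops 50 mm above the bench; side guides 161 mm over all, 12 mm above the rollers; bay cheeks 82 mm high over the last 150 mm. The tote rolls with about 1 N and soon stops when let go
- bay (a point): the point, at roller-top height, where the tote's origin is when it is fully home against the end stop; same axes as the track (push along -y, away from the robot)
- try_square: bystander: try square, 161 x 110 x 17 mm, wooden stock and steel blade, at the far left; origin under its centre
- tape_measure: bystander: yellow tape measure, 67 x 77 x 31 mm, to the right, far from the robot; origin under its centre
- angle_bracket: bystander: bent steel bracket, 60 x 40 x 50 mm, just left of the mesh screen; origin under its centre
- sanding_block: bystander: cork sanding block, 64 x 112 x 36 mm, far right of the track; origin under its centre

How it is judged:
By the outcome, as a careful person would: the job done as asked, in the order asked, and still so for the second after the job is handed in, with the robot touching nothing.
Of blank_1, blank_2, blank_3, blank_4 only 2 to 4 are there at a start; the rules pass over those that are not, and their reading is None.
At some moment in a run one of tote, panel may be knocked a few centimetres aside while the robot is not near it.
Once in a run the grip may slacken for a moment while it holds something.
It also fails if it takes over 210 s, if anything falls off the work surface, if the arm or the gripper's body presses on something with over 40 N, if the wrist force passes 120 N, or if a joint passes its speed limit or range.

## Working session

There is one attempt and no reset: what is moved stays moved. The work goes in short steps, Python scripts to look and compute and a shell command to move; the robot and the scene stay as the last step left them, time stands still between calls to the robot, and variables do not carry over. Pictures are saved under pics/ and viewed, about 12 in all and at most 16, crops included, and the job is handed in when it is done.

```bash
ls; mkdir -p pics
cat > h.py <<'E'
import numpy as np, cv2
from scipy.spatial.transform import Rotation as R
from plant import get_state, read_camera
def K(c):
    f=200/np.tan(np.radians(c["fov_y"]/2)); return np.array([[f,0,c["cx"]],[0,f,c["cy"]],[0,0,1.]])
def snap(name):
    s=get_state(); c=read_camera(name); 
    if "T" not in c:
        T=np.eye(4); T[:3,:3]=R.from_quat(s["tcp_rot"]).as_matrix(); T[:3,3]=s["eef_pos"]; c["T"]=T@np.array(c["T_tool_cam"])
    c["T"]=np.array(c["T"]); return c
def ray(c,px):
    u=cv2.undistortPoints(np.array(px,float).reshape(-1,1,2),K(c),np.array(c["distortion"],float)).reshape(-1,2)
    d=np.c_[u,np.ones(len(u))]@c["T"][:3,:3].T
    return c["T"][:3,3],d
def onz(c,px,z):
    o,d=ray(c,px); return o+d*((z-o[2])/d[:,2])[:,None]
def proj(c,P):
    P=np.array(P,float).reshape(-1,3); Ti=np.linalg.inv(c["T"])
    q=P@Ti[:3,:3].T+Ti[:3,3]
    return cv2.projectPoints(q,np.zeros(3),np.zeros(3),K(c),np.array(c["distortion"],float))[0].reshape(-1,2)
def tri(c1,p1,c2,p2):
    o1,d1=ray(c1,[p1]);o2,d2=ray(c2,[p2]);d1=d1[0];d2=d2[0]
    A=np.c_[d1,-d2]; t=np.linalg.lstsq(A,o2-o1,rcond=None)[0]
    a=o1+t[0]*d1;b=o2+t[1]*d2; return (a+b)/2,np.linalg.norm(a-b)
def save(c,n): cv2.imwrite(f"pics/{n}.png",c["img"][:,:,::-1])
E
python3 - <<'E'
from h import *
for n in ["scene","top","wrist"]:
    c=snap(n); save(c,n+"0"); print(n,c["fov_y"],c["distortion"],np.round(c["T"],3).tolist())
    np.save(f"pics/{n}0.npy",c,allow_pickle=True)
s=get_state();print({k:np.round(v,3).tolist() for k,v in s.items()}); print(R.from_quat(s["tcp_rot"]).as_matrix().round(3))
E
```

```text
pics
scene 47.83686730056948 [-0.03557968  0.          0.          0.          0.        ] [[0.715, -0.494, 0.496, -0.459], [-0.699, -0.509, 0.502, -0.998], [0.004, -0.705, -0.709, 1.517], [0.0, 0.0, 0.0, 1.0]]
top 44.362829441287474 [0.02728069 0.         0.         0.         0.        ] [[0.016, -0.984, 0.175, 0.232], [-1.0, -0.016, -0.003, 0.001], [0.006, -0.175, -0.984, 1.992], [0.0, 0.0, 0.0, 1.0]]
wrist 69.340259629127 [-0.0389449  0.         0.         0.         0.       ] [[0.277, 0.928, 0.25, 0.125], [0.961, -0.267, -0.074, 0.666], [-0.002, 0.261, -0.965, 0.372], [0.0, 0.0, 0.0, 1.0]]
{'time': 0.15, 'qpos': [1.14, 0.287, 1.578, -0.0, 1.279, -0.15], 'dq': [-0.001, -0.0, -0.003, -0.001, -0.0, 0.0], 'joint_efforts': [0.001, -40.66, -29.314, -0.0, 0.004, 0.0], 'eef_pos': [0.187, 0.648, 0.241], 'tcp_rot': [0.565, 0.425, -0.426, -0.565], 'contact_force': [-0.072, -0.535, -0.177], 'wrist_torque': [-0.027, -0.046, 0.007], 'opening': 0.997}
[[ 0.277 -0.001 -0.961]
 [ 0.961 -0.002  0.277]
 [-0.002 -1.     0.   ]]
```

View images.

View pics/scene0.png

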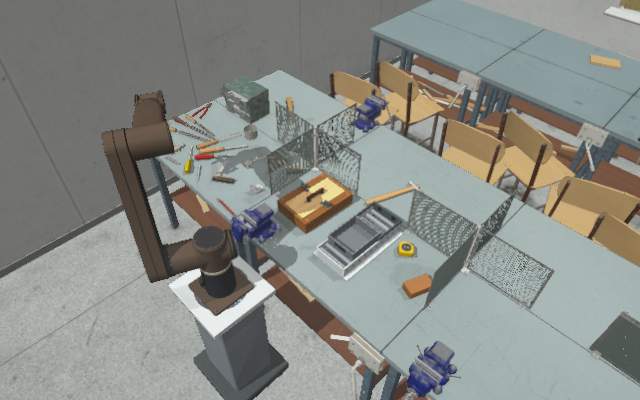

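View pics/top0.png

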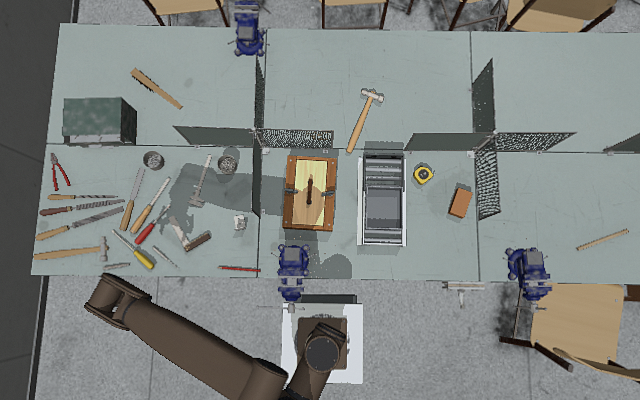

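Run:
```python
from h import *
c=np.load("pics/top0.npy",allow_pickle=True).item()
im=c["img"][135:295,250:480,::-1]; cv2.imwrite("pics/crop1.png",cv2.resize(im,None,fx=3.4,fy=3.4,interpolation=cv2.INTER_CUBIC))
print(onz(c,[[310,193]],.066),onz(c,[[382,200]],.05),onz(c,[[292,262]],.15))
print(proj(c,[[.47,-.425,0],[0,0,0]]))
```

```text
[[0.5809984  0.05756549 0.066     ]] [[ 0.56017775 -0.23152585  0.05      ]] [[0.30392213 0.11645942 0.15      ]]
[[428.0965418  224.60280402]
 [321.97273431 342.63788404]]
```

View pics/crop1.png

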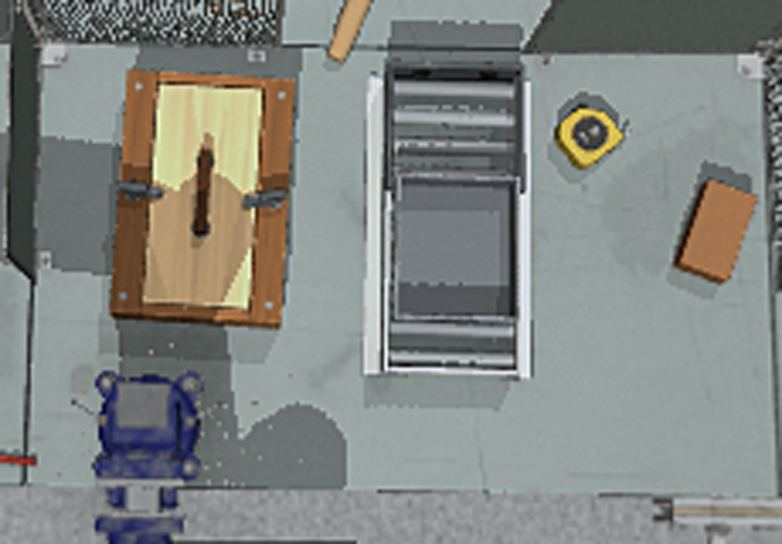

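```bash
python3 -m inch '[{"y":-41,"ay":-0.056,"hand":-1},{"y":-41,"ay":-0.056,"hand":-1},{"y":-41,"ay":-0.056,"hand":-1},{"y":-41,"ay":-0.056,"hand":-1},{"y":-36,"ay":-0.056,"hand":-1}]' 40
python3 -m inch '[{"x":-30,"z":-16,"hand":-1},{"x":-35,"z":-19,"hand":-1},{"x":-35,"z":-19,"hand":-1},{"x":-35,"z":-19,"hand":-1},{"x":-35,"z":-19,"hand":-1}]'
python3 -m inch '[{"x":-35,"z":-19,"hand":-1},{"x":-35,"z":-19,"hand":-1},{"x":-35,"z":-19,"hand":-1},{"x":-35,"z":-19,"hand":-1},{"x":-35,"z":-19,"hand":-1}]'
python3 -m inch '[{"x":-35,"z":-19,"hand":-1},{"x":-35,"z":-19,"hand":-1},{"x":-35,"z":-19,"hand":-1},{"x":-35,"z":-19,"hand":-1},{"x":-35,"z":-19,"hand":-1}]'
python3 -m inch '[{"x":-35,"z":-19,"hand":-1},{"x":0,"z":0,"hand":-1},{"hand":-1}]'
python3 - <<'E'
from h import *
s=get_state(); print(s["time"],np.round(s["eef_pos"],4),np.round(s["qpos"],3)); print(R.from_quat(s["tcp_rot"]).as_matrix().round(3))
c=snap("wrist"); save(c,"w1"); np.save("pics/w1.npy",c,allow_pickle=True)
E
```

```text
0.15 [0.1868 0.6481 0.2412] [ 1.14   0.287  1.578 -0.     1.279 -0.15 ]
[[ 0.277 -0.001 -0.961]
 [ 0.961 -0.002  0.277]
 [-0.002 -1.     0.   ]]validation failed for argument at $[0]...
validation failed for argument at $[0]...
validation failed for argument at $[0]...
validation failed for argument at $[0]...
validation failed for argument at $[0]...
```

View pics/w1.png

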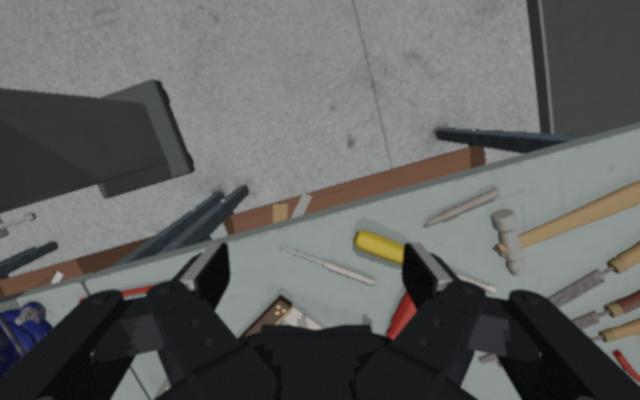

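```bash
python3 -m inch '[{"ax":0,"ay":-0.056,"az":0,"x":0,"y":-41,"z":0,"hand":-1},{"ax":0,"ay":-0.056,"az":0,"x":0,"y":-41,"z":0,"hand":-1},{"ax":0,"ay":-0.056,"az":0,"x":0,"y":-41,"z":0,"hand":-1},{"ax":0,"ay":-0.056,"az":0,"x":0,"y":-41,"z":0,"hand":-1},{"ax":0,"ay":-0.056,"az":0,"x":0,"y":-36,"z":0,"hand":-1}]' 40
```

```text
time: 0.62
eef_pos: [0.1869, 0.6484, 0.4454]
tcp_rot: [0.499, 0.501, -0.5, -0.5]
contact_force: [0.2, 1.3, 0.4]
opening: 0.996
```

```bash
python3 -m inch '[{"ax":0,"ay":0,"az":0,"x":-33,"y":0,"z":-20,"hand":-1},{"ax":0,"ay":0,"az":0,"x":-33,"y":0,"z":-20,"hand":-1},{"ax":0,"ay":0,"az":0,"x":-33,"y":0,"z":-20,"hand":-1},{"ax":0,"ay":0,"az":0,"x":-33,"y":0,"z":-24,"hand":-1},{"ax":0,"ay":0,"az":0,"x":-33,"y":0,"z":-24,"hand":-1}]'
python3 -m inch '[{"ax":0,"ay":0,"az":0,"x":-33,"y":0,"z":-24,"hand":-1},{"ax":0,"ay":0,"az":0,"x":-33,"y":0,"z":-24,"hand":-1},{"ax":0,"ay":0,"az":0,"x":-33,"y":0,"z":-24,"hand":-1},{"ax":0,"ay":0,"az":0,"x":-33,"y":0,"z":-24,"hand":-1},{"ax":0,"ay":0,"az":0,"x":-33,"y":0,"z":-24,"hand":-1}]'
python3 -m inch '[{"ax":0,"ay":0,"az":0,"x":-33,"y":0,"z":-24,"hand":-1},{"ax":0,"ay":0,"az":0,"x":-33,"y":0,"z":-24,"hand":-1},{"ax":0,"ay":0,"az":0,"x":-33,"y":0,"z":-24,"hand":-1},{"ax":0,"ay":0,"az":0,"x":-33,"y":0,"z":-24,"hand":-1},{"ax":0,"ay":0,"az":0,"x":-33,"y":0,"z":-24,"hand":-1}]'
python3 -m inch '[{"ax":0,"ay":0,"az":0,"x":-33,"y":0,"z":-24,"hand":-1},{"ax":0,"ay":0,"az":0,"x":-33,"y":0,"z":-24,"hand":-1},{"ax":0,"ay":0,"az":0,"x":-20,"y":0,"z":-24,"hand":-1},{"ax":0,"ay":0,"az":0,"x":0,"y":0,"z":0,"hand":-1},{"ax":0,"ay":0,"az":0,"x":0,"y":0,"z":0,"hand":-1}]'
python3 - <<'E'
from h import *
s=get_state(); print(s["time"],np.round(s["eef_pos"],4),np.round(s["qpos"],3)); print(R.from_quat(s["tcp_rot"]).as_matrix().round(3))
c=snap("wrist"); save(c,"w1"); np.save("pics/w1.npy",c,allow_pickle=True)
E
```

```text
time: 1.03
eef_pos: [0.2952, 0.4819, 0.4422]
tcp_rot: [0.5, 0.5, -0.5, -0.5]
contact_force: [0.5, 1.4, 0.3]
opening: 1.003
time: 1.45
eef_pos: [0.4153, 0.3166, 0.4423]
tcp_rot: [0.5, 0.5, -0.5, -0.5]
contact_force: [1.4, 0.5, 0.4]
opening: 0.998
time: 1.87
eef_pos: [0.5353, 0.1514, 0.4423]
tcp_rot: [-0.5, -0.5, 0.5, 0.5]
contact_force: [0.4, 1.5, 0.7]
opening: 0.998
time: 2.28
eef_pos: [0.6072, 0.0658, 0.4408]
tcp_rot: [-0.5, -0.499, 0.5, 0.502]
contact_force: [-0.7, -0.4, -0.6]
opening: 1.002
2.2833 [0.6072 0.0658 0.4408] [-0.058  0.068  1.472  0.     1.604 -1.625]
[[ 0.003 -0.003 -1.   ]
 [ 1.     0.     0.003]
 [ 0.    -1.     0.003]]
```

View pics/w1.png

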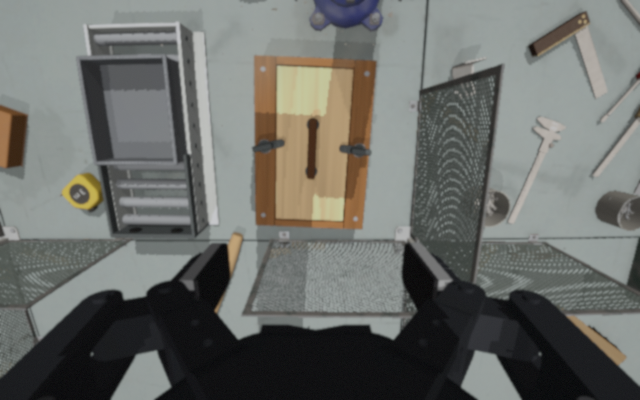

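```bash
cat >> h.py <<'E'
def store_quad(c,roi=None):
    hsv=cv2.cvtColor(c["img"],cv2.COLOR_RGB2HSV)
    m=((hsv[:,:,0]<32)&(hsv[:,:,1]>60)&(hsv[:,:,2]>60)).astype(np.uint8)
    m=cv2.morphologyEx(m,cv2.MORPH_CLOSE,np.ones((15,15)))
    cs,_=cv2.findContours(m,cv2.RETR_EXTERNAL,cv2.CHAIN_APPROX_SIMPLE)
    k=max(cs,key=cv2.contourArea); return k,cv2.minAreaRect(k)
def blobs(c,hull,amin=30):
    hsv=cv2.cvtColor(c["img"],cv2.COLOR_RGB2HSV)
    reg=np.zeros(hsv.shape[:2],np.uint8); cv2.fillConvexPoly(reg,cv2.convexHull(hull),1)
    m=((hsv[:,:,2]<110)&(reg>0)).astype(np.uint8)
    out=[]
    cs,_=cv2.findContours(m,cv2.RETR_EXTERNAL,cv2.CHAIN_APPROX_SIMPLE)
    for k in cs:
        if cv2.contourArea(k)>amin:
            r=cv2.minAreaRect(k); mk=np.zeros_like(m); cv2.drawContours(mk,[k],-1,1,-1)
            out.append((r,[int(v) for v in cv2.mean(c["img"],mk)[:3]]))
    return out
E
python3 - <<'E'
from h import *
c=np.load("pics/w1.npy",allow_pickle=True).item()
k,r=store_quad(c); q=cv2.approxPolyDP(cv2.convexHull(k),8,True).reshape(-1,2); print(q.tolist())
P=onz(c,q,.066);print(P.round(3))
for r,col in blobs(c,k): print(np.round(r[0],1),np.round(r[1],1),round(r[2],1),col,onz(c,[r[0]],.09)[0].round(4))
t=np.load("pics/top0.npy",allow_pickle=True).item()
print("handle two-view",tri(c,(312,148),t,(250+202/3.4,135+192/3.4)))
print("bl",tri(c,(355,150),t,(250+140/3.4,135+189/3.4)),"br",tri(c,(268,146),t,(250+266/3.4,135+199/3.4)))
E
```

```text
[[255, 56], [375, 61], [361, 228], [256, 224]]
[[ 0.438 -0.032  0.066]
 [ 0.447  0.163  0.066]
 [ 0.734  0.15   0.066]
 [ 0.726 -0.045  0.066]]
[312. 148.] [11.1 60.1] 1.3 [73, 51, 35] [0.5844 0.0597 0.09  ]
[266.7 168.8] [ 27.8 110.7] 5.3 [93, 71, 51] [ 0.6187 -0.0166  0.09  ]
[356.  128.2] [ 29.4 138.8] 4.0 [97, 72, 52] [0.5526 0.1314 0.09  ]
handle two-view (array([0.58567699, 0.05969122, 0.07429892]), np.float64(0.00021794015855174217))
bl (array([0.58943066, 0.13322278, 0.06866113]), np.float64(0.0013090338142850442)) br (array([ 0.58154129, -0.01600981,  0.06470003]), np.float64(0.002904240028683432))
```

```bash
python3 -m inch '[{"ax":0,"ay":0,"az":0,"x":0,"y":40,"z":0,"hand":-1},{"ax":0,"ay":0,"az":0,"x":0,"y":40,"z":0,"hand":-1},{"ax":0,"ay":0,"az":0,"x":0,"y":40,"z":0,"hand":-1},{"ax":0,"ay":0,"az":0,"x":0,"y":40,"z":0,"hand":-1},{"ax":0,"ay":0,"az":0,"x":0,"y":20,"z":0,"hand":-1}]'
python3 -m inch '[{"ax":0,"ay":0,"az":0,"x":0,"y":0,"z":0,"hand":-1},{"ax":0,"ay":0,"az":0,"x":0,"y":0,"z":0,"hand":-1}]'
python3 - <<'E'
from h import *
c=snap("wrist"); save(c,"w2"); np.save("pics/w2.npy",c,allow_pickle=True)
im=c["img"][60:300,180:460,::-1]; cv2.imwrite("pics/w2c.png",cv2.resize(im,None,fx=2.5,fy=2.5,interpolation=cv2.INTER_CUBIC))
E
```

```text
time: 2.75
eef_pos: [0.6031, 0.0691, 0.2567]
tcp_rot: [-0.498, -0.499, 0.502, 0.502]
contact_force: [-0.7, -0.1, -1.0]
opening: 0.998
time: 2.92
eef_pos: [0.6055, 0.0686, 0.262]
tcp_rot: [-0.499, -0.5, 0.501, 0.5]
contact_force: [0.1, 0.7, -0.3]
opening: 0.998
```

View pics/w2c.png

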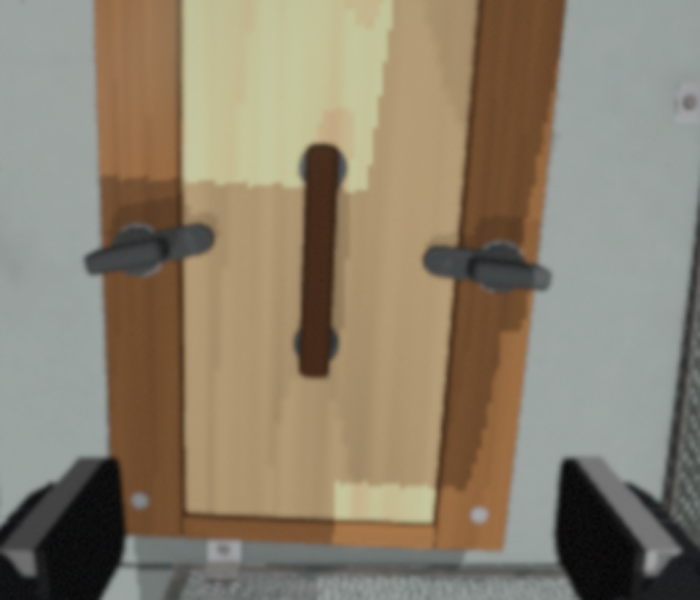

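Run:
```python
from h import *
c=np.load("pics/w2.npy",allow_pickle=True).item()
f=lambda a:(180+a[0]/2.5,60+a[1]/2.5)
for n,a,b,z in [("R",(88,264),(168,247),.095),("L",(472,262),(549,279),.095),("H",(322,148),(314,374),.092),("rimTL",(135,500),(478,515),.066)]:
    P=onz(c,[f(a),f(b)],z); d=P[1]-P[0]; print(n,P.mean(0).round(4),"len",np.linalg.norm(d).round(4),"ang",np.degrees(np.arctan2(d[1],d[0])).round(1))
```

```text
R [ 0.5815 -0.0194  0.095 ] len 0.0346 ang 101.7
L [0.5876 0.1396 0.095 ] len 0.0334 ang 77.8
H [0.5861 0.0593 0.092 ] len 0.0952 ang -2.4
rimTL [0.7116 0.0522 0.066 ] len 0.1718 ang 87.3
```

```bash
python3 -m inch '[{"ax":0,"ay":0,"az":0,"x":24,"y":0,"z":6,"hand":-1},{"ax":0,"ay":0,"az":0,"x":24,"y":0,"z":6,"hand":-1},{"ax":0,"ay":0,"az":0,"x":24,"y":0,"z":6,"hand":-1},{"ax":0,"ay":-0.12,"az":0,"x":0,"y":0,"z":0,"hand":-1},{"ax":0,"ay":-0.12,"az":0,"x":0,"y":0,"z":0,"hand":-1}]'
python3 -m inch '[{"ax":0,"ay":-0.12,"az":0,"x":0,"y":0,"z":0,"hand":-1},{"ax":0,"ay":-0.12,"az":0,"x":0,"y":0,"z":0,"hand":-1},{"ax":0,"ay":-0.12,"az":0,"x":0,"y":0,"z":0,"hand":-1},{"ax":0,"ay":-0.12,"az":0,"x":0,"y":0,"z":0,"hand":-1},{"ax":0,"ay":-0.12,"az":0,"x":0,"y":0,"z":0,"hand":-1}]'
python3 -m inch '[{"ax":0,"ay":-0.12,"az":0,"x":0,"y":0,"z":0,"hand":-1},{"ax":0,"ay":-0.12,"az":0,"x":0,"y":0,"z":0,"hand":-1},{"ax":0,"ay":-0.12,"az":0,"x":0,"y":0,"z":0,"hand":-1},{"ax":0,"ay":0,"az":0,"x":0,"y":0,"z":0,"hand":-1},{"ax":0,"ay":0,"az":0,"x":0,"y":0,"z":0,"hand":-1}]'
cat >> h.py <<'E'
def st():
    s=get_state(); M=R.from_quat(s["tcp_rot"]).as_matrix()
    print("t",round(s["time"],2),"p",np.round(s["eef_pos"],4),"psi",np.degrees(np.arctan2(M[1,0],M[0,0])).round(1),"tilt",M[:,1].round(3),"q",np.round(s["qpos"],2),"op",round(s["opening"],3),"F",np.round(s["contact_force"],1)); return s,M
def go(xyz,psi=None):
    "print shift in tool axes mm"
    s,M=st(); d=M.T@(np.array(xyz)-s["eef_pos"])*1000; print("shift x,y,z",d.round(1))
    if psi is not None:
        p=np.degrees(np.arctan2(M[1,0],M[0,0])); print("ay", round(-np.radians(psi-p),3))
E
python3 - <<'E'
from h import *
go((.588,.141,.087),160)
c=snap("wrist"); save(c,"w3"); np.save("pics/w3.npy",c,allow_pickle=True)
w=np.load("pics/w2.npy",allow_pickle=True).item()
im=c["img"][60:300,180:460,::-1]; cv2.imwrite("pics/w3c.png",cv2.resize(im,None,fx=2.5,fy=2.5,interpolation=cv2.INTER_CUBIC))
E
```

```text
time: 3.38
eef_pos: [0.5897, 0.1413, 0.267]
tcp_rot: [0.436, 0.56, -0.556, -0.432]
contact_force: [1.0, -0.6, 0.8]
opening: 0.998
time: 3.8
eef_pos: [0.5901, 0.1399, 0.267]
tcp_rot: [0.253, 0.662, -0.66, -0.248]
contact_force: [-0.8, -0.4, 0.7]
opening: 1.002
time: 4.22
eef_pos: [0.5897, 0.1397, 0.2657]
tcp_rot: [0.133, 0.695, -0.694, -0.13]
contact_force: [0.2, -0.3, 0.5]
opening: 1.003
t 4.22 p [0.5897 0.1397 0.2657] psi 158.6 tilt [ 0.005  0.    -1.   ] q [ 0.07  0.12  1.73  0.    1.29 -2.7 ] op 1.003 F [ 0.2 -0.3  0.5]
shift x,y,z [  3.  178.7  -0.2]
ay -0.025
```

View pics/w3c.png

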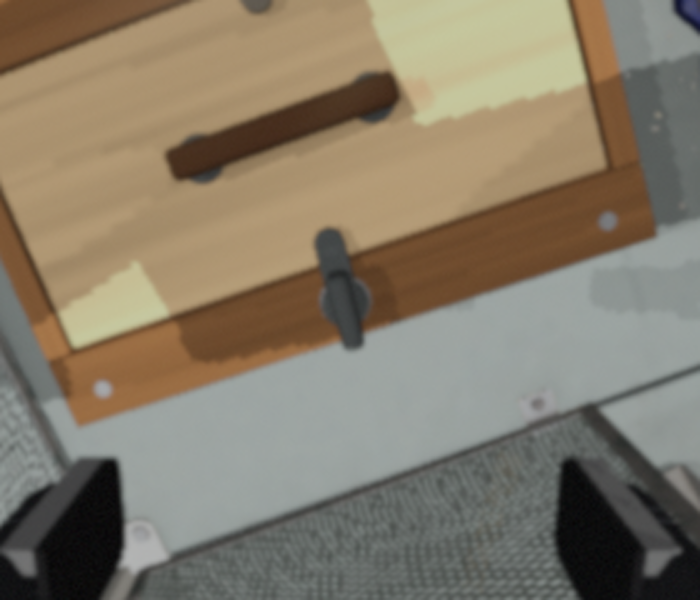

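Run:
```python
from h import *
a=np.load("pics/w2.npy",allow_pickle=True).item();b=np.load("pics/w3.npy",allow_pickle=True).item()
f=lambda a:(180+a[0]/2.5,60+a[1]/2.5)
print("H",tri(a,f((318,261)),b,f((283,125))))
print("L",tri(a,f((510,270)),b,f((345,311))))
print("screw",tri(a,f((478,515)),b,f((103,389))))
P=onz(b,[f((333,274)),f((356,348))],.095); d=P[1]-P[0]; print(P.mean(0),np.linalg.norm(d),np.degrees(np.arctan2(d[1],d[0])))
print("H",onz(b,[f((283,125))],.092))
```

```text
H (array([0.58513773, 0.05903244, 0.08604144]), np.float64(0.0003071380795310555))
L (array([0.59070216, 0.14397377, 0.07443809]), np.float64(0.0005374339480766751))
screw (array([0.71166938, 0.13693731, 0.07303947]), np.float64(0.0008851288987088865))
[0.58943966 0.13965158 0.095     ] 0.03376446698262704 85.58234752144597
H [[0.58482658 0.05924816 0.092     ]]
```

```bash
python3 -m inch '[{"ax":0,"ay":-0.02,"az":0,"x":1,"y":40,"z":0,"hand":-1},{"ax":0,"ay":0,"az":0,"x":0,"y":40,"z":0,"hand":-1},{"ax":0,"ay":0,"az":0,"x":0,"y":40,"z":0,"hand":-1},{"ax":0,"ay":0,"az":0,"x":0,"y":35,"z":0,"hand":-1},{"ax":0,"ay":0,"az":0,"x":0,"y":18,"z":0,"hand":-1}]' 25
python3 -m inch '[{"ax":0,"ay":0,"az":0,"x":0,"y":4,"z":0,"hand":0.2},{"ax":0,"ay":0,"az":0,"x":0,"y":0,"z":0,"hand":0.4},{"ax":0,"ay":0,"az":0,"x":0,"y":0,"z":0,"hand":0.6}]' 25
python3 -c "
from h import *
go((.588,.141,.087),160)"
```

```text
time: 4.68
eef_pos: [0.5852, 0.1395, 0.085]
tcp_rot: [-0.122, -0.696, 0.697, 0.127]
contact_force: [-1.4, -0.4, -0.1]
opening: 1.001
time: 4.93
eef_pos: [0.5892, 0.1398, 0.0874]
tcp_rot: [0.125, 0.696, -0.696, -0.123]
contact_force: [-0.2, 0.3, 0.1]
opening: 0.607
t 4.93 p [0.5892 0.1398 0.0874] psi 159.8 tilt [ 0.003  0.    -1.   ] q [ 0.07  0.31  1.86  0.    0.97 -2.72] op 0.607 F [-0.2  0.3  0.1]
shift x,y,z [ 1.6  0.4 -0.7]
ay -0.003
```

Aligned; close.

```bash
python3 -m inch '[{"ax":0,"ay":0,"az":0,"x":0,"y":0,"z":0,"hand":1},{"ax":0,"ay":0,"az":0,"x":0,"y":0,"z":0,"hand":1},{"ax":0,"ay":0,"az":0,"x":0,"y":0,"z":0,"hand":1},{"ax":0,"ay":0,"az":0,"x":0,"y":0,"z":0,"hand":1},{"ax":0,"ay":0,"az":0,"x":0,"y":0,"z":0,"hand":1}]' 25
python3 -m inch '[{"ax":0,"ay":0,"az":0,"x":0,"y":0,"z":0,"hand":1},{"ax":0,"ay":0,"az":0,"x":0,"y":0,"z":0,"hand":1},{"ax":0,"ay":0,"az":0,"x":0,"y":0,"z":0,"hand":1}]' 25
```

```text
time: 5.35
eef_pos: [0.5884, 0.14, 0.0874]
tcp_rot: [0.124, 0.697, -0.696, -0.123]
contact_force: [-2.7, 0.6, 5.6]
opening: 0.108
time: 5.6
eef_pos: [0.5883, 0.14, 0.0874]
tcp_rot: [0.124, 0.697, -0.696, -0.123]
contact_force: [-3.0, 0.7, 7.1]
opening: 0.11
```

```bash
python3 -m inch '[{"ax":0,"ay":0.08,"az":0,"x":0,"y":-2,"z":0,"hand":1},{"ax":0,"ay":0.08,"az":0,"x":0,"y":0,"z":0,"hand":1},{"ax":0,"ay":0.08,"az":0,"x":0,"y":0,"z":0,"hand":1},{"ax":0,"ay":0.08,"az":0,"x":0,"y":0,"z":0,"hand":1},{"ax":0,"ay":0.08,"az":0,"x":0,"y":0,"z":0,"hand":1}]'
python3 -m inch '[{"ax":0,"ay":0.08,"az":0,"x":0,"y":0,"z":0,"hand":1},{"ax":0,"ay":0.08,"az":0,"x":0,"y":0,"z":0,"hand":1},{"ax":0,"ay":0.08,"az":0,"x":0,"y":0,"z":0,"hand":1},{"ax":0,"ay":0.08,"az":0,"x":0,"y":0,"z":0,"hand":1},{"ax":0,"ay":0.08,"az":0,"x":0,"y":0,"z":0,"hand":1}]'
python3 -m inch '[{"ax":0,"ay":0.08,"az":0,"x":0,"y":0,"z":0,"hand":1},{"ax":0,"ay":0.08,"az":0,"x":0,"y":0,"z":0,"hand":1},{"ax":0,"ay":0.08,"az":0,"x":0,"y":0,"z":0,"hand":1},{"ax":0,"ay":0.08,"az":0,"x":0,"y":0,"z":0,"hand":1},{"ax":0,"ay":0.06,"az":0,"x":0,"y":0,"z":0,"hand":1}]'
python3 -c "
from h import *
st()"
```

```text
time: 6.02
eef_pos: [0.5879, 0.1403, 0.0875]
tcp_rot: [0.261, 0.658, -0.657, -0.261]
contact_force: [1.0, 3.4, -0.0]
opening: 0.108
time: 6.43
eef_pos: [0.5876, 0.1406, 0.0874]
tcp_rot: [0.386, 0.593, -0.592, -0.387]
contact_force: [-0.1, 3.6, -0.5]
opening: 0.111
time: 6.85
eef_pos: [0.5875, 0.141, 0.0874]
tcp_rot: [0.491, 0.509, -0.508, -0.492]
contact_force: [0.7, 5.1, -0.3]
opening: 0.109
t 6.85 p [0.5875 0.141  0.0874] psi 92.0 tilt [ 0.     0.003 -1.   ] q [ 0.07  0.3   1.86  0.    0.98 -1.54] op 0.109 F [ 0.7  5.1 -0.3]
```

```bash
python3 -m inch '[{"ax":0,"ay":0,"az":0,"x":0,"y":0,"z":0,"hand":-1},{"ax":0,"ay":0,"az":0,"x":0,"y":0,"z":0,"hand":-1},{"ax":0,"ay":0,"az":0,"x":0,"y":0,"z":0,"hand":-1},{"ax":0,"ay":0,"az":0,"x":0,"y":-30,"z":0,"hand":-1},{"ax":0,"ay":0,"az":0,"x":0,"y":-35,"z":0,"hand":-1}]'
python3 -m inch '[{"ax":0,"ay":0,"az":0,"x":0,"y":-40,"z":0,"hand":-1},{"ax":0,"ay":0,"az":0,"x":0,"y":-40,"z":0,"hand":-1},{"ax":0,"ay":0,"az":0,"x":-33,"y":0,"z":0,"hand":-1},{"ax":0,"ay":0,"az":0,"x":-33,"y":0,"z":0,"hand":-1},{"ax":0,"ay":0,"az":0,"x":-33,"y":0,"z":0,"hand":-1}]'
python3 -m inch '[{"ax":0,"ay":0,"az":0,"x":-33,"y":0,"z":0,"hand":-1},{"ax":0,"ay":0,"az":0,"x":-31,"y":0,"z":0,"hand":-1},{"ax":0,"ay":0.12,"az":0,"x":0,"y":0,"z":0,"hand":-1},{"ax":0,"ay":0.12,"az":0,"x":0,"y":0,"z":0,"hand":-1},{"ax":0,"ay":0.12,"az":0,"x":0,"y":0,"z":0,"hand":-1}]'
python3 -m inch '[{"ax":0,"ay":0.12,"az":0,"x":0,"y":0,"z":0,"hand":-1},{"ax":0,"ay":0.12,"az":0,"x":0,"y":0,"z":0,"hand":-1},{"ax":0,"ay":0.12,"az":0,"x":0,"y":0,"z":0,"hand":-1},{"ax":0,"ay":0.12,"az":0,"x":0,"y":0,"z":0,"hand":-1},{"ax":0,"ay":0.12,"az":0,"x":0,"y":0,"z":0,"hand":-1}]'
python3 -m inch '[{"ax":0,"ay":0.12,"az":0,"x":0,"y":0,"z":0,"hand":-1},{"ax":0,"ay":0.12,"az":0,"x":0,"y":0,"z":0,"hand":-1},{"ax":0,"ay":0.12,"az":0,"x":0,"y":0,"z":0,"hand":-1},{"ax":0,"ay":0.08,"az":0,"x":0,"y":0,"z":0,"hand":-1},{"ax":0,"ay":0,"az":0,"x":0,"y":0,"z":0,"hand":-1}]'
python3 - <<'E'
from h import *
go((.581,-.022,.088),11.7)
c=snap("wrist"); np.save("pics/w4.npy",c,allow_pickle=True); save(c,"w4")
im=c["img"][60:300,180:460,::-1]; cv2.imwrite("pics/w4c.png",cv2.resize(im,None,fx=2.5,fy=2.5,interpolation=cv2.INTER_CUBIC))
E
```

```text
time: 7.27
eef_pos: [0.5852, 0.139, 0.1493]
tcp_rot: [-0.488, -0.508, 0.512, 0.492]
contact_force: [0.8, 0.0, 0.5]
opening: 0.815
time: 7.68
eef_pos: [0.592, 0.0397, 0.2342]
tcp_rot: [0.491, 0.511, -0.51, -0.488]
contact_force: [0.3, 0.1, -0.6]
opening: 0.998
time: 8.1
eef_pos: [0.5941, -0.0247, 0.2325]
tcp_rot: [0.575, 0.412, -0.412, -0.575]
contact_force: [-0.2, 0.4, 0.8]
opening: 0.998
time: 8.52
eef_pos: [0.5941, -0.0238, 0.2325]
tcp_rot: [0.671, 0.224, -0.224, -0.67]
contact_force: [-0.1, -0.1, 0.4]
opening: 1.002
time: 8.93
eef_pos: [0.594, -0.0237, 0.2324]
tcp_rot: [0.703, 0.074, -0.074, -0.703]
contact_force: [-0.2, 0.2, -0.8]
opening: 1.0
t 8.93 p [ 0.594  -0.0237  0.2324] psi 12.0 tilt [ 0. -0. -1.] q [-0.21  0.12  1.79 -0.    1.23 -0.42] op 1.0 F [-0.2  0.2 -0.8]
shift x,y,z [-12.4 144.4   4.4]
ay 0.005
```

View pics/w4c.png

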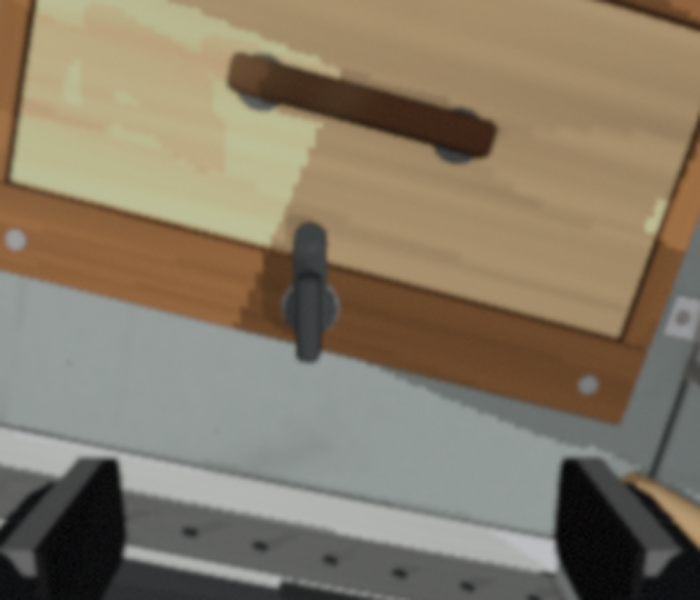

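Run:
```python
from h import *
b=np.load("pics/w4.npy",allow_pickle=True).item();a=np.load("pics/w2.npy",allow_pickle=True).item()
f=lambda a:(180+a[0]/2.5,60+a[1]/2.5)
P=onz(b,[f((310,272)),f((308,360))],.095); d=P[1]-P[0]; print(P.mean(0),np.linalg.norm(d),np.degrees(np.arctan2(d[1],d[0])))
print("H",onz(b,[f((362,105))],.092)); print("R",tri(a,f((127,255)),b,f((309,316))), "H",tri(a,f((318,261)),b,f((362,105))))
go((*P.mean(0)[:2],.088),12)
```

```text
[ 0.58305292 -0.02106663  0.095     ] 0.03429551296578889 -79.8955325046697
H [[0.58628702 0.05834002 0.092     ]]
R (array([ 0.58312121, -0.02392486,  0.0809529 ]), np.float64(0.0001461768192405437)) H (array([0.58641102, 0.05911486, 0.0777142 ]), np.float64(0.00043708393847019007))
t 8.98 p [ 0.594  -0.0236  0.2324] psi 12.2 tilt [ 0. -0. -1.] q [-0.21  0.12  1.79 -0.    1.23 -0.42] op 0.998 F [-0.1 -1.2 -0.8]
shift x,y,z [-10.2 144.4   4.9]
ay 0.003
```

```bash
python3 -m inch '[{"ax":0,"ay":0,"az":0,"x":-11,"y":35,"z":4,"hand":-1},{"ax":0,"ay":0,"az":0,"x":0,"y":40,"z":0,"hand":-1},{"ax":0,"ay":0,"az":0,"x":0,"y":40,"z":0,"hand":-1},{"ax":0,"ay":0,"az":0,"x":0,"y":29,"z":0,"hand":-1},{"ax":0,"ay":0,"az":0,"x":0,"y":0,"z":0,"hand":0.5}]' 25
python3 -m inch '[{"ax":0,"ay":0,"az":0,"x":0,"y":0,"z":0,"hand":1},{"ax":0,"ay":0,"az":0,"x":0,"y":0,"z":0,"hand":1},{"ax":0,"ay":0,"az":0,"x":0,"y":0,"z":0,"hand":1},{"ax":0,"ay":0,"az":0,"x":0,"y":0,"z":0,"hand":1},{"ax":0,"ay":0,"az":0,"x":0,"y":0,"z":0,"hand":1}]'
python3 -m inch '[{"ax":0,"ay":0,"az":0,"x":0,"y":0,"z":0,"hand":1},{"ax":0,"ay":0,"az":0,"x":0,"y":0,"z":0,"hand":1},{"ax":0,"ay":0,"az":0,"x":0,"y":0,"z":0,"hand":1}]'
python3 -c "
from h import *
st()"
```

```text
time: 9.4
eef_pos: [0.5771, -0.0208, 0.0809]
tcp_rot: [-0.702, -0.07, 0.08, 0.705]
contact_force: [-1.6, -0.7, 0.2]
opening: 0.887
time: 9.82
eef_pos: [0.5829, -0.0222, 0.0907]
tcp_rot: [0.704, 0.075, -0.074, -0.703]
contact_force: [-19.0, -6.1, 15.0]
opening: 0.141
time: 10.07
eef_pos: [0.5815, -0.0225, 0.0907]
tcp_rot: [0.704, 0.073, -0.076, -0.703]
contact_force: [-8.6, -1.8, 9.3]
opening: 0.106
t 10.07 p [ 0.5815 -0.0225  0.0907] psi 12.1 tilt [-0.004 -0.002 -1.   ] q [-0.21  0.26  1.91 -0.    0.98 -0.42] op 0.106 F [-8.6 -1.8  9.3]
```

```bash
python3 -m inch '[{"ax":0,"ay":-0.084,"az":0,"x":-1,"y":0,"z":0,"hand":1},{"ax":0,"ay":-0.084,"az":0,"x":0,"y":0,"z":0,"hand":1},{"ax":0,"ay":-0.084,"az":0,"x":0,"y":0,"z":0,"hand":1},{"ax":0,"ay":-0.084,"az":0,"x":0,"y":0,"z":0,"hand":1},{"ax":0,"ay":-0.084,"az":0,"x":0,"y":0,"z":0,"hand":1}]'
python3 -m inch '[{"ax":0,"ay":-0.084,"az":0,"x":0,"y":0,"z":0,"hand":1},{"ax":0,"ay":-0.084,"az":0,"x":0,"y":0,"z":0,"hand":1},{"ax":0,"ay":-0.084,"az":0,"x":0,"y":0,"z":0,"hand":1},{"ax":0,"ay":-0.084,"az":0,"x":0,"y":0,"z":0,"hand":1},{"ax":0,"ay":-0.084,"az":0,"x":0,"y":0,"z":0,"hand":1}]'
python3 -m inch '[{"ax":0,"ay":-0.084,"az":0,"x":0,"y":0,"z":0,"hand":1},{"ax":0,"ay":-0.084,"az":0,"x":0,"y":0,"z":0,"hand":1},{"ax":0,"ay":-0.084,"az":0,"x":0,"y":0,"z":0,"hand":1},{"ax":0,"ay":-0.084,"az":0,"x":0,"y":0,"z":0,"hand":1},{"ax":0,"ay":-0.084,"az":0,"x":0,"y":0,"z":0,"hand":1}]'
python3 -c "
from h import *
st()"
```

```text
time: 10.48
eef_pos: [0.5813, -0.0225, 0.0907]
tcp_rot: [0.672, 0.22, -0.221, -0.671]
contact_force: [-6.2, -1.1, 7.8]
opening: 0.106
time: 10.9
eef_pos: [0.5813, -0.0225, 0.0907]
tcp_rot: [0.611, 0.355, -0.357, -0.611]
contact_force: [-5.8, -2.3, 7.8]
opening: 0.11
time: 11.32
eef_pos: [0.5813, -0.0226, 0.0907]
tcp_rot: [0.523, 0.475, -0.476, -0.523]
contact_force: [-6.3, -1.5, 8.2]
opening: 0.11
t 11.32 p [ 0.5813 -0.0226  0.0907] psi 84.5 tilt [-0.001 -0.001 -1.   ] q [-0.21  0.26  1.91 -0.    0.97 -1.69] op 0.11 F [-6.3 -1.5  8.2]
```

```bash
python3 -m inch '[{"ax":0,"ay":0,"az":0,"x":0,"y":0,"z":0,"hand":-1},{"ax":0,"ay":0,"az":0,"x":0,"y":0,"z":0,"hand":-1},{"ax":0,"ay":0,"az":0,"x":0,"y":0,"z":0,"hand":-1},{"ax":0,"ay":0,"az":0,"x":0,"y":-30,"z":0,"hand":-1},{"ax":0,"ay":0,"az":0,"x":0,"y":-40,"z":0,"hand":-1}]' 
python3 -m inch '[{"ax":0,"ay":0,"az":0,"x":0,"y":-40,"z":0,"hand":-1},{"ax":0,"ay":-0.05,"az":0,"x":0,"y":-40,"z":0,"hand":-1},{"ax":0,"ay":0,"az":0,"x":40,"y":0,"z":-4,"hand":-1},{"ax":0,"ay":0,"az":0,"x":41,"y":0,"z":-4,"hand":-1},{"ax":0,"ay":0,"az":0,"x":0,"y":0,"z":0,"hand":-1}]' 
python3 -m inch '[{"ax":0,"ay":0,"az":0,"x":0,"y":0,"z":0,"hand":-1}]'
python3 - <<'E'
from h import *
go((.586,.059,.081),87.6)
c=snap("wrist"); np.save("pics/w5.npy",c,allow_pickle=True); save(c,"w5")
im=c["img"][60:300,180:460,::-1]; cv2.imwrite("pics/w5c.png",cv2.resize(im,None,fx=2.5,fy=2.5,interpolation=cv2.INTER_CUBIC))
E
```

```text
time: 11.73
eef_pos: [0.5784, -0.0211, 0.1543]
tcp_rot: [-0.522, -0.472, 0.476, 0.528]
contact_force: [1.0, -0.2, -0.5]
opening: 0.805
time: 12.15
eef_pos: [0.5944, 0.064, 0.24]
tcp_rot: [0.512, 0.49, -0.486, -0.512]
contact_force: [-0.9, -0.7, -0.5]
opening: 1.003
time: 12.23
eef_pos: [0.5936, 0.0606, 0.2385]
tcp_rot: [0.512, 0.488, -0.488, -0.512]
contact_force: [-0.4, -0.4, -0.7]
opening: 0.995
t 12.23 p [0.5936 0.0606 0.2385] psi 87.3 tilt [ 0.001 -0.    -1.   ] q [-0.07  0.12  1.78 -0.    1.24 -1.59] op 0.995 F [-0.4 -0.4 -0.7]
shift x,y,z [ -1.9 157.5   7.6]
ay -0.006
```

View pics/w5c.png

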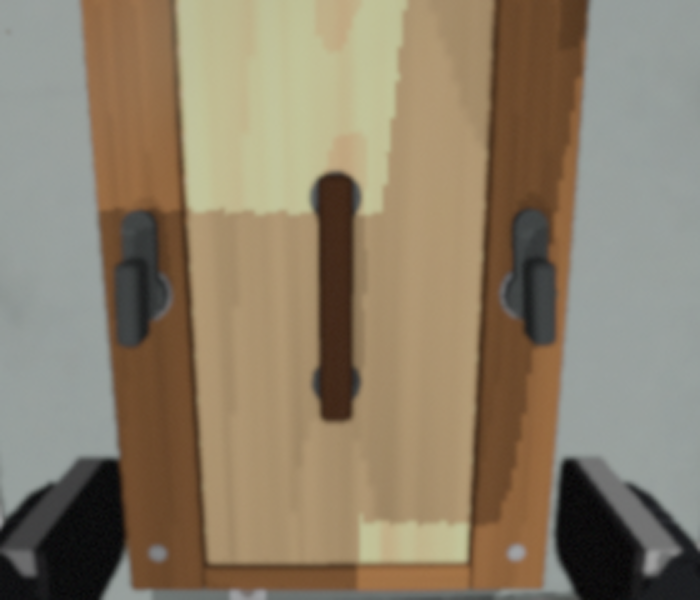

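Run:
```python
from h import *
b=np.load("pics/w5.npy",allow_pickle=True).item();t=np.load("pics/top0.npy",allow_pickle=True).item()
f=lambda a:(180+a[0]/2.5,60+a[1]/2.5); g=lambda a:(250+a[0]/3.4,135+a[1]/3.4)
print("H",onz(b,[f((336,178)),f((337,418))],.092))
for n,p,z in [("track NR corner",(532,377),.06),("track FR",(526,75),.06),("track NL",(365,377),.06),("track FL",(368,75),.06),("tape",(590,160),.0),("sand left",(675,268),0),("sand n",(705,180),.036),("edge",(600,490),0),("tote c",(457,247),.1)]: print(n,onz(t,[g(p)],z)[0].round(3))
hsv=cv2.cvtColor(t["img"],cv2.COLOR_RGB2HSV)
w=np.load("pics/w1.npy",allow_pickle=True).item()
for n,p,z in [("tote tl",(81,57),.1),("tote tr",(176,55),.1),("tote br",(186,160),.1),("tote bl",(98,162),.1),("roll R stop",(118,236),.08),("L stop",(200,233),.08),("back L",(190,22),.058),("back R",(87,26),.058)]: print(n,onz(w,[p],z)[0].round(3))
```

```text
H [[0.53807892 0.06169195 0.092     ]
 [0.63364301 0.05742372 0.092     ]]
track NR corner [ 0.377 -0.325  0.06 ]
track FR [ 0.737 -0.323  0.06 ]
track NL [ 0.374 -0.133  0.06 ]
track FL [ 0.733 -0.135  0.06 ]
tape [ 0.647 -0.41   0.   ]
sand left [ 0.516 -0.509 -0.   ]
sand n [ 0.617 -0.539  0.036]
edge [ 0.251 -0.414  0.   ]
tote c [ 0.522 -0.235  0.1  ]
tote tl [ 0.441 -0.296  0.1  ]
tote tr [ 0.442 -0.146  0.1  ]
tote br [ 0.602 -0.147  0.1  ]
tote bl [ 0.603 -0.298  0.1  ]
roll R stop [ 0.744 -0.302  0.08 ]
L stop [ 0.738 -0.146  0.08 ]
back L [ 0.384 -0.136  0.058]
back R [ 0.384 -0.309  0.058]
```

```bash
python3 -m inch '[{"ax":0,"ay":0,"az":0,"x":-1,"y":38,"z":7,"hand":-1},{"ax":0,"ay":0,"az":0,"x":0,"y":40,"z":0,"hand":-1},{"ax":0,"ay":0,"az":0,"x":0,"y":40,"z":0,"hand":-1},{"ax":0,"ay":0,"az":0,"x":0,"y":30,"z":0,"hand":-1},{"ax":0,"ay":0,"az":0,"x":0,"y":8,"z":0,"hand":0.4}]' 60
python3 -m inch '[{"ax":0,"ay":0,"az":0,"x":0,"y":0,"z":0,"hand":0.5},{"ax":0,"ay":0,"az":0,"x":0,"y":0,"z":0,"hand":0.5},{"ax":0,"ay":0,"az":0,"x":0,"y":0,"z":0,"hand":0.5}]'
python3 -c "
from h import *
go((.586,.0595,.081),87.6)"
```

```text
time: 12.7
eef_pos: [0.5819, 0.0569, 0.0756]
tcp_rot: [-0.51, -0.484, 0.489, 0.516]
contact_force: [-0.0, -0.1, 0.4]
opening: 0.885
time: 12.95
eef_pos: [0.5887, 0.0574, 0.0852]
tcp_rot: [0.514, 0.488, -0.486, -0.511]
contact_force: [0.3, -0.1, 0.2]
opening: 0.457
t 12.95 p [0.5887 0.0574 0.0852] psi 87.0 tilt [ 0.005 -0.    -1.   ] q [-0.07  0.28  1.9  -0.    0.96 -1.59] op 0.457 F [ 0.3 -0.1  0.2]
shift x,y,z [2.  4.1 2.8]
ay -0.01
```

```bash
python3 -m inch '[{"ax":0,"ay":-0.01,"az":0,"x":2,"y":4,"z":2,"hand":0.5},{"ax":0,"ay":0,"az":0,"x":0,"y":0,"z":0,"hand":1},{"ax":0,"ay":0,"az":0,"x":0,"y":0,"z":0,"hand":1},{"ax":0,"ay":0,"az":0,"x":0,"y":0,"z":0,"hand":1},{"ax":0,"ay":0,"az":0,"x":0,"y":0,"z":0,"hand":1}]' 60
python3 -m inch '[{"ax":0,"ay":0,"az":0,"x":0,"y":0,"z":0,"hand":1},{"ax":0,"ay":0,"az":0,"x":0,"y":0,"z":0,"hand":1},{"ax":0,"ay":0,"az":0,"x":0,"y":-3,"z":0,"hand":1},{"ax":0,"ay":0,"az":0,"x":0,"y":-5,"z":0,"hand":1},{"ax":0,"ay":0,"az":0,"x":0,"y":-6,"z":0,"hand":1}]' 60
python3 -c "
from h import *
st()"
```

```text
time: 13.37
eef_pos: [0.5858, 0.0601, 0.0803]
tcp_rot: [0.511, 0.49, -0.489, -0.509]
contact_force: [-1.3, -0.4, 5.9]
opening: 0.145
time: 13.78
eef_pos: [0.5837, 0.0602, 0.0914]
tcp_rot: [-0.509, -0.489, 0.49, 0.511]
contact_force: [0.1, -0.8, -3.1]
opening: 0.15
t 13.78 p [0.5837 0.0602 0.0914] psi 87.7 tilt [-0.002  0.    -1.   ] q [-0.07  0.27  1.9   0.    0.98 -1.6 ] op 0.15 F [ 0.1 -0.8 -3.1]
```

```bash
python3 -m inch '[{"ax":0,"ay":0,"az":0,"x":0,"y":-15,"z":0,"hand":1},{"ax":0,"ay":0,"az":0,"x":0,"y":-20,"z":0,"hand":1},{"ax":0,"ay":-0.02,"az":0,"x":0,"y":-20,"z":0,"hand":1},{"ax":0,"ay":-0.02,"az":0,"x":0,"y":-20,"z":0,"hand":1},{"ax":0,"ay":0,"az":0,"x":-10,"y":-10,"z":3,"hand":1}]' 100
python3 -m inch '[{"ax":0,"ay":0,"az":0,"x":-20,"y":0,"z":5,"hand":1},{"ax":0,"ay":0,"az":0,"x":-25,"y":0,"z":7,"hand":1},{"ax":0,"ay":0,"az":0,"x":-25,"y":0,"z":7,"hand":1},{"ax":0,"ay":0,"az":0,"x":-25,"y":0,"z":7,"hand":1},{"ax":0,"ay":0,"az":0,"x":-25,"y":0,"z":7,"hand":1}]'
python3 -m inch '[{"ax":0,"ay":0,"az":0,"x":-25,"y":0,"z":7,"hand":1},{"ax":0,"ay":0,"az":0,"x":-25,"y":0,"z":7,"hand":1},{"ax":0,"ay":0,"az":0,"x":-25,"y":0,"z":7,"hand":1},{"ax":0,"ay":0,"az":0,"x":-25,"y":0,"z":7,"hand":1},{"ax":0,"ay":0,"az":0,"x":-25,"y":0,"z":7,"hand":1}]'
python3 -c "
from h import *
go((.46,-.42,.18),90)"
```

```text
time: 14.2
eef_pos: [0.5826, 0.051, 0.1801]
tcp_rot: [0.5, 0.501, -0.499, -0.499]
contact_force: [-0.1, 0.3, -1.6]
opening: 0.14
time: 14.62
eef_pos: [0.547, -0.0712, 0.1765]
tcp_rot: [-0.5, -0.499, 0.5, 0.501]
contact_force: [0.6, -0.1, -3.2]
opening: 0.138
time: 15.03
eef_pos: [0.5118, -0.1961, 0.1765]
tcp_rot: [-0.5, -0.499, 0.5, 0.501]
contact_force: [0.3, 0.7, -2.6]
opening: 0.136
t 15.03 p [ 0.5118 -0.1961  0.1765] psi 89.9 tilt [-0.002  0.001 -1.   ] q [-0.55  0.07  1.95 -0.    1.12 -2.12] op 0.136 F [ 0.3  0.7 -2.6]
shift x,y,z [-223.9   -3.6   51.5]
ay -0.002
```

```bash
python3 -m inch '[{"ax":0,"ay":0,"az":0,"x":-25,"y":0,"z":6,"hand":1},{"ax":0,"ay":0,"az":0,"x":-25,"y":0,"z":6,"hand":1},{"ax":0,"ay":0,"az":0,"x":-25,"y":0,"z":6,"hand":1},{"ax":0,"ay":0,"az":0,"x":-25,"y":0,"z":6,"hand":1},{"ax":0,"ay":0,"az":0,"x":-25,"y":0,"z":6,"hand":1}]'
python3 -m inch '[{"ax":0,"ay":0,"az":0,"x":-25,"y":0,"z":6,"hand":1},{"ax":0,"ay":0,"az":0,"x":-25,"y":0,"z":6,"hand":1},{"ax":0,"ay":0,"az":0,"x":-25,"y":0,"z":5,"hand":1},{"ax":0,"ay":0,"az":0,"x":-18,"y":0,"z":3,"hand":1},{"ax":0,"ay":0,"az":0,"x":-4,"y":0,"z":0,"hand":1}]'
python3 -m inch '[{"ax":0,"ay":0,"az":0,"x":0,"y":0,"z":0,"hand":1},{"ax":0,"ay":0,"az":0,"x":0,"y":0,"z":0,"hand":1}]'
python3 - <<'E'
from h import *
go((.46,-.42,.03),90)
t=snap("top");s=snap("scene"); 
a=cv2.resize(t["img"][140:290,290:480,::-1],None,fx=3,fy=3,interpolation=cv2.INTER_CUBIC); b=cv2.resize(s["img"][150:320,260:460,::-1],None,fx=2.2,fy=2.2,interpolation=cv2.INTER_CUBIC)
o=np.zeros((450,570+220,3),np.uint8); cv2.imwrite("pics/p1.png",a); save(s,"s1")
E
```

```text
time: 15.45
eef_pos: [0.4817, -0.3209, 0.1764]
tcp_rot: [-0.5, -0.499, 0.5, 0.501]
contact_force: [0.7, -0.4, -3.8]
opening: 0.142
time: 15.87
eef_pos: [0.4616, -0.4197, 0.1768]
tcp_rot: [-0.501, -0.499, 0.499, 0.501]
contact_force: [-0.1, 0.2, -4.2]
opening: 0.141
time: 16.03
eef_pos: [0.463, -0.4161, 0.1767]
tcp_rot: [-0.5, -0.5, 0.499, 0.501]
contact_force: [0.3, -0.2, -4.2]
opening: 0.14
t 16.03 p [ 0.463  -0.4161  0.1767] psi 89.9 tilt [-0.001  0.002 -1.   ] q [-0.9   0.23  1.77  0.    1.14 -2.47] op 0.14 F [ 0.3 -0.2 -4.2]
shift x,y,z [ -4.2 146.7   2.9]
ay -0.001
```

View pics/s1.png

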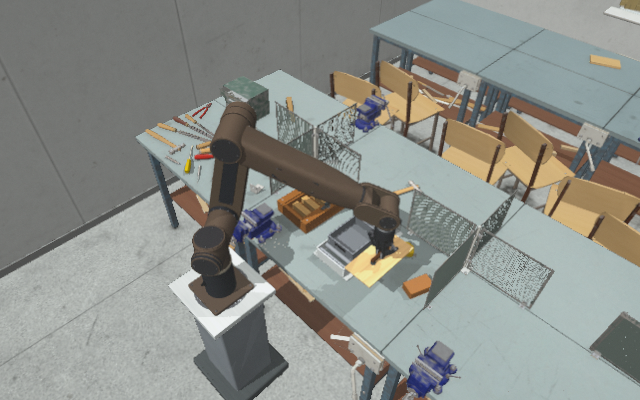

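```bash
python3 -m inch '[{"ax":0,"ay":0,"az":0,"x":-3,"y":25,"z":1,"hand":1},{"ax":0,"ay":0,"az":0,"x":0,"y":30,"z":0,"hand":1},{"ax":0,"ay":0,"az":0,"x":0,"y":30,"z":0,"hand":1},{"ax":0,"ay":0,"az":0,"x":0,"y":30,"z":0,"hand":1},{"ax":0,"ay":0,"az":0,"x":0,"y":20,"z":0,"hand":1}]'
python3 -m inch '[{"ax":0,"ay":0,"az":0,"x":0,"y":5,"z":0,"hand":1},{"ax":0,"ay":0,"az":0,"x":0,"y":4,"z":0,"hand":1},{"ax":0,"ay":0,"az":0,"x":0,"y":3,"z":0,"hand":1},{"ax":0,"ay":0,"az":0,"x":0,"y":3,"z":0,"hand":1},{"ax":0,"ay":0,"az":0,"x":0,"y":0,"z":0,"hand":1}]'
python3 -c "
from h import *
st()"
```

```text
time: 16.55
eef_pos: [0.4616, -0.417, 0.0391]
tcp_rot: [-0.498, -0.5, 0.5, 0.501]
contact_force: [-0.2, 1.7, -3.7]
opening: 0.14
time: 16.97
eef_pos: [0.463, -0.4204, 0.0287]
tcp_rot: [0.501, 0.5, -0.5, -0.499]
contact_force: [-0.4, 0.4, -2.3]
opening: 0.137
t 16.97 p [ 0.463  -0.4204  0.0287] psi 90.0 tilt [ 0.001 -0.002 -1.   ] q [-0.9   0.43  1.82  0.    0.89 -2.47] op 0.137 F [-0.4  0.4 -2.3]
```

```bash
python3 -m inch '[{"ax":0,"ay":0,"az":0,"x":0,"y":3,"z":0,"hand":1},{"ax":0,"ay":0,"az":0,"x":0,"y":2,"z":0,"hand":1},{"ax":0,"ay":0,"az":0,"x":0,"y":0,"z":0,"hand":1},{"ax":0,"ay":0,"az":0,"x":0,"y":0,"z":0,"hand":1}]'
python3 -m inch '[{"ax":0,"ay":0,"az":0,"x":0,"y":1,"z":0,"hand":1},{"ax":0,"ay":0,"az":0,"x":0,"y":0,"z":0,"hand":1}]'
```

```text
time: 17.3
eef_pos: [0.4624, -0.42, 0.0226]
tcp_rot: [0.5, 0.5, -0.5, -0.5]
contact_force: [0.2, 0.0, -3.4]
opening: 0.135
time: 17.47
eef_pos: [0.4625, -0.4201, 0.0225]
tcp_rot: [0.5, 0.5, -0.5, -0.5]
contact_force: [-2.4, 1.5, 2.8]
opening: 0.139
```

```bash
python3 -m inch '[{"ax":0,"ay":0,"az":0,"x":0,"y":0,"z":0,"hand":-1},{"ax":0,"ay":0,"az":0,"x":0,"y":0,"z":0,"hand":-1},{"ax":0,"ay":0,"az":0,"x":0,"y":0,"z":0,"hand":-1},{"ax":0,"ay":0,"az":0,"x":0,"y":0,"z":0,"hand":-1},{"ax":0,"ay":0,"az":0,"x":0,"y":-10,"z":0,"hand":-1}]'
python3 -m inch '[{"ax":0,"ay":0,"az":0,"x":0,"y":-30,"z":0,"hand":-1},{"ax":0,"ay":0,"az":0,"x":0,"y":-40,"z":0,"hand":-1},{"ax":0,"ay":0,"az":0,"x":0,"y":-40,"z":0,"hand":-1},{"ax":0,"ay":0,"az":0,"x":0,"y":-40,"z":0,"hand":-1},{"ax":0,"ay":0,"az":0,"x":0,"y":-40,"z":0,"hand":-1}]'
python3 -m inch '[{"ax":0,"ay":0,"az":0,"x":20,"y":-30,"z":-8,"hand":-1},{"ax":0,"ay":0,"az":0,"x":20,"y":-30,"z":-8,"hand":-1},{"ax":0,"ay":0,"az":0,"x":35,"y":-10,"z":-12,"hand":-1},{"ax":0,"ay":0,"az":0,"x":38,"y":0,"z":-13,"hand":-1},{"ax":0,"ay":0,"az":0,"x":38,"y":0,"z":-13,"hand":-1}]'
python3 -m inch '[{"ax":0,"ay":0,"az":0,"x":38,"y":0,"z":-13,"hand":-1},{"ax":0,"ay":0,"az":0,"x":38,"y":0,"z":-13,"hand":-1},{"ax":0,"ay":0,"az":0,"x":38,"y":0,"z":-13,"hand":-1},{"ax":0,"ay":0,"az":0,"x":38,"y":0,"z":-13,"hand":-1},{"ax":0,"ay":0,"az":0,"x":38,"y":0,"z":-13,"hand":-1}]'
python3 -m inch '[{"ax":0,"ay":0,"az":0,"x":38,"y":0,"z":-13,"hand":-1},{"ax":0,"ay":0,"az":0,"x":38,"y":0,"z":-13,"hand":-1},{"ax":0,"ay":0,"az":0,"x":0,"y":0,"z":0,"hand":-1},{"ax":0,"ay":0,"az":0,"x":0,"y":0,"z":0,"hand":-1}]'
python3 - <<'E'
from h import *
st()
c=snap("wrist"); np.save("pics/w6.npy",c,allow_pickle=True); save(c,"w6")
E
```

```text
time: 17.88
eef_pos: [0.4613, -0.4186, 0.0295]
tcp_rot: [-0.499, -0.5, 0.5, 0.502]
contact_force: [0.3, 1.3, -0.3]
opening: 0.841
time: 18.3
eef_pos: [0.4621, -0.4196, 0.2241]
tcp_rot: [0.501, 0.5, -0.5, -0.5]
contact_force: [0.7, 0.2, 0.4]
opening: 1.0
time: 18.72
eef_pos: [0.517, -0.268, 0.2943]
tcp_rot: [0.502, 0.5, -0.499, -0.499]
contact_force: [0.5, -0.3, -0.8]
opening: 1.002
time: 19.13
eef_pos: [0.5818, -0.0769, 0.2924]
tcp_rot: [0.501, 0.5, -0.5, -0.5]
contact_force: [0.6, 0.2, -0.2]
opening: 1.0
time: 19.47
eef_pos: [0.6078, -0.0007, 0.292]
tcp_rot: [0.499, 0.501, -0.501, -0.499]
contact_force: [0.4, -0.6, -0.5]
opening: 1.004
t 19.47 p [ 0.6078 -0.0007  0.292 ] psi 90.2 tilt [ 0.001 -0.    -1.   ] q [-0.17  0.11  1.7  -0.    1.34 -1.74] op 1.004 F [ 0.4 -0.6 -0.5]
```

View pics/w6.png

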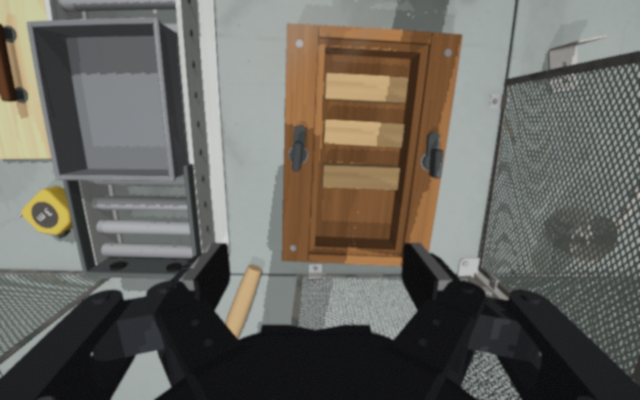

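```bash
cat >> h.py <<'E'
def blanks(c,z=.05,roi=(60,250,315,420)):
    im=c["img"]; hsv=cv2.cvtColor(im,cv2.COLOR_RGB2HSV); m=np.zeros(im.shape[:2],np.uint8); r0,r1,c0,c1=roi
    mm=(hsv[:,:,1]<150)&(hsv[:,:,2]>110)&(hsv[:,:,0]<35)&(hsv[:,:,1]>50)
    m[r0:r1,c0:c1]=mm[r0:r1,c0:c1]; m=cv2.morphologyEx(m,cv2.MORPH_OPEN,np.ones((3,3)))
    for k in cv2.findContours(m,cv2.RETR_EXTERNAL,cv2.CHAIN_APPROX_SIMPLE)[0]:
        if cv2.contourArea(k)>300:
            P=onz(c,k.reshape(-1,2),z)[:,:2].astype(np.float32); r=cv2.minAreaRect(P*1000)
            print("px",np.round(cv2.minAreaRect(k)[0],1),"world mm",np.round(r[0],1),np.round(r[1],1),round(r[2],1))
E
python3 - <<'E'
from h import *
c=np.load("pics/w6.npy",allow_pickle=True).item()
hsv=cv2.cvtColor(c["img"],cv2.COLOR_RGB2HSV)
for p in [(87,340),(87,390),(178,340),(178,390),(210,360),(133,313),(100,412)]: print(p,hsv[p])
blanks(c)
for n,p in [("tote tl",(30,22)),("tr",(176,20)),("br",(188,178)),("bl",(56,180))]: print(n,onz(c,[p],.1)[0].round(3))
for n,p,z in [("pocket n",(327,40),.058),("pocket n",(430,43),.058)]: print(n,onz(c,[p],z)[0].round(3))
E
```

```text
(87, 340) [ 19  97 195]
(87, 390) [ 18 105 153]
(178, 340) [ 18 105 151]
(178, 390) [ 18 104 157]
(210, 360) [ 14 147 127]
(133, 313) [ 14 148 119]
(100, 412) [ 13 146  56]
px [412.5 207. ] world mm [657. 130.] [99.9 18.3] 5.6
px [359.7 194.2] world mm [638.1  56.6] [100.5  78.3] 88.2
px [361. 132.] world mm [561.4  53.9] [178.7 112. ] 0.2
tote tl [ 0.44 -0.3   0.1 ]
tr [ 0.443 -0.143  0.1  ]
br [ 0.606 -0.147  0.1  ]
bl [ 0.608 -0.307  0.1  ]
pocket n [0.452 0.011 0.058]
pocket n [0.454 0.131 0.058]
```

```bash
sed -i 's/\[:,:,1\]<150/[:,:,1]<126/' h.py
python3 - <<'E'
from h import *
c=np.load("pics/w6.npy",allow_pickle=True).item(); blanks(c)
E
```

```text
px [360.5 177.1] world mm [614.1  57.6] [100.1  30.2] 88.2
px [363.  133.1] world mm [557.6  58.5] [100.9  31.6] 87.4
px [365.1  87.6] world mm [503.   58.9] [101.7  32.2] 87.4
```

```bash
python3 -m inch '[{"ax":0,"ay":0.116,"az":0,"x":0,"y":0,"z":0,"hand":-0.06},{"ax":0,"ay":0.116,"az":0,"x":0,"y":0,"z":0,"hand":-0.06},{"ax":0,"ay":0.116,"az":0,"x":0,"y":0,"z":0,"hand":-0.06},{"ax":0,"ay":0.116,"az":0,"x":0,"y":0,"z":0,"hand":-0.06},{"ax":0,"ay":0.116,"az":0,"x":0,"y":0,"z":0,"hand":-0.06}]' 40
python3 -m inch '[{"ax":0,"ay":0.116,"az":0,"x":0,"y":0,"z":0,"hand":-0.06},{"ax":0,"ay":0.116,"az":0,"x":0,"y":0,"z":0,"hand":-0.06},{"ax":0,"ay":0.116,"az":0,"x":0,"y":0,"z":0,"hand":-0.06},{"ax":0,"ay":0.116,"az":0,"x":0,"y":0,"z":0,"hand":-0.06},{"ax":0,"ay":0.116,"az":0,"x":0,"y":0,"z":0,"hand":-0.06}]'
python3 -m inch '[{"ax":0,"ay":0.116,"az":0,"x":0,"y":0,"z":0,"hand":-0.06},{"ax":0,"ay":0.116,"az":0,"x":0,"y":0,"z":0,"hand":-0.06},{"ax":0,"ay":0.116,"az":0,"x":0,"y":0,"z":0,"hand":-0.06},{"ax":0,"ay":0.108,"az":0,"x":3,"y":30,"z":29,"hand":-0.06},{"ax":0,"ay":0,"az":0,"x":3,"y":30,"z":29,"hand":-0.06}]'
python3 -m inch '[{"ax":0,"ay":0,"az":0,"x":0,"y":35,"z":0,"hand":-0.06},{"ax":0,"ay":0,"az":0,"x":0,"y":35,"z":0,"hand":-0.06},{"ax":0,"ay":0,"az":0,"x":0,"y":0,"z":0,"hand":-0.06},{"ax":0,"ay":0,"az":0,"x":0,"y":0,"z":0,"hand":-0.06}]'
python3 - <<'E'
from h import *
go((.614,.058,.037),-2.4)
c=snap("wrist"); np.save("pics/w7.npy",c,allow_pickle=True); save(c,"w7"); blanks(c,roi=(0,300,150,520))
E
```

```text
time: 19.93
eef_pos: [0.6072, -0.0049, 0.2917]
tcp_rot: [0.624, 0.333, -0.333, -0.623]
contact_force: [-0.1, -0.3, -0.2]
opening: 0.53
time: 20.35
eef_pos: [0.6072, -0.0049, 0.2917]
tcp_rot: [0.693, 0.141, -0.141, -0.693]
contact_force: [0.1, 0.0, -0.6]
opening: 0.529
time: 20.77
eef_pos: [0.6146, 0.0521, 0.2345]
tcp_rot: [0.707, -0.017, 0.022, -0.707]
contact_force: [-0.1, 0.6, -0.9]
opening: 0.532
time: 21.1
eef_pos: [0.6116, 0.0535, 0.1597]
tcp_rot: [-0.707, 0.019, -0.015, 0.707]
contact_force: [-0.2, -0.5, 0.3]
opening: 0.53
t 21.1 p [0.6116 0.0535 0.1597] psi -2.7 tilt [-0.005  0.    -1.   ] q [-0.08  0.24  1.8  -0.    1.12 -0.03] op 0.53 F [-0.2 -0.5  0.3]
shift x,y,z [  2.8 122.7   4.7]
ay -0.006
px [194.1 194.5] world mm [507.9  60.3] [101.6  40.4] 87.6
px [254.2 190.6] world mm [559.8  60.5] [100.4  34.8] 87.2
px [317.  190.5] world mm [614.1  58.7] [101.6  30.7] 88.1
px [264.  85.] world mm [576.  148.4] [25.4 83.7] 86.9
px [336.5  75. ] world mm [633.3 153. ] [11.7 25.6] 87.4
```

View pics/w7.png

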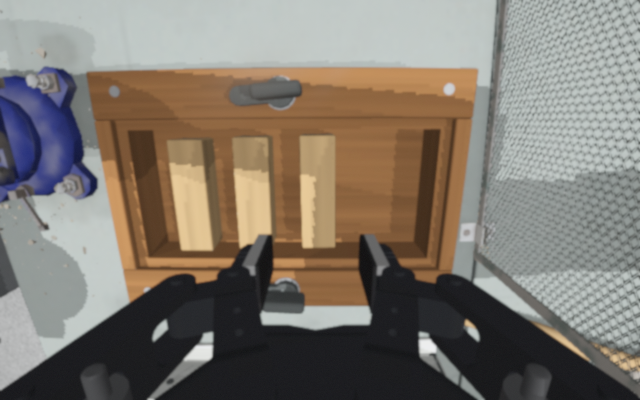

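```bash
python3 -m inch '[{"ax":0,"ay":-0.005,"az":0,"x":2.5,"y":10,"z":5,"hand":-0.06},{"ax":0,"ay":0,"az":0,"x":0,"y":35,"z":0,"hand":-0.06},{"ax":0,"ay":0,"az":0,"x":0,"y":30,"z":0,"hand":-0.06},{"ax":0,"ay":0,"az":0,"x":0,"y":30,"z":0,"hand":-0.06},{"ax":0,"ay":0,"az":0,"x":0,"y":18,"z":0,"hand":-0.06}]'
python3 -m inch '[{"ax":0,"ay":0,"az":0,"x":0,"y":0,"z":0,"hand":-0.06},{"ax":0,"ay":0,"az":0,"x":0,"y":0,"z":0,"hand":-0.06}]'
python3 -c "
from h import *
go((.614,.0585,.037),-2.4)"
```

```text
time: 21.57
eef_pos: [0.6163, 0.0594, 0.0378]
tcp_rot: [-0.707, 0.014, -0.015, 0.707]
contact_force: [0.2, 0.1, -0.2]
opening: 0.533
time: 21.73
eef_pos: [0.6169, 0.0594, 0.0396]
tcp_rot: [0.707, -0.014, 0.015, -0.707]
contact_force: [-0.3, 0.5, 0.8]
opening: 0.532
t 21.73 p [0.6169 0.0594 0.0396] psi -2.4 tilt [ 0.001 -0.    -1.   ] q [-0.07  0.4   1.83  0.    0.9  -0.03] op 0.532 F [-0.3  0.5  0.8]
shift x,y,z [-2.8  2.6 -1.1]
ay 0.001
```

Close at 80 N, then lift to about z=0.2.

```bash
python3 -m inch '[{"ax":0,"ay":0,"az":0,"x":-3,"y":2,"z":0,"hand":1},{"ax":0,"ay":0,"az":0,"x":0,"y":0,"z":0,"hand":1},{"ax":0,"ay":0,"az":0,"x":0,"y":0,"z":0,"hand":1},{"ax":0,"ay":0,"az":0,"x":0,"y":0,"z":0,"hand":1},{"ax":0,"ay":0,"az":0,"x":0,"y":0,"z":0,"hand":1}]' 80
python3 -m inch '[{"ax":0,"ay":0,"az":0,"x":0,"y":-15,"z":0,"hand":1},{"ax":0,"ay":0,"az":0,"x":0,"y":-25,"z":0,"hand":1},{"ax":0,"ay":0,"az":0,"x":0,"y":-30,"z":0,"hand":1},{"ax":0,"ay":0,"az":0,"x":0,"y":-35,"z":0,"hand":1},{"ax":0,"ay":0,"az":0,"x":0,"y":-35,"z":0,"hand":1}]'
python3 -c "
from h import *
go((.562,-.223,.18),0)"
```

```text
time: 22.15
eef_pos: [0.6152, 0.0596, 0.0399]
tcp_rot: [0.707, -0.012, 0.016, -0.707]
contact_force: [-0.4, -0.2, 6.6]
opening: 0.334
time: 22.57
eef_pos: [0.6121, 0.0599, 0.1778]
tcp_rot: [-0.707, 0.015, -0.014, 0.707]
contact_force: [1.5, 0.5, -0.6]
opening: 0.332
t 22.57 p [0.6121 0.0599 0.1778] psi -2.3 tilt [-0.001  0.    -1.   ] q [-0.07  0.22  1.78  0.    1.14 -0.03] op 0.332 F [ 1.5  0.5 -0.6]
shift x,y,z [ -38.5   -2.2 -284.7]
ay -0.041
```

```bash
python3 -m inch '[{"ax":0,"ay":-0.02,"az":0,"x":-3,"y":0,"z":-15,"hand":1},{"ax":0,"ay":-0.02,"az":0,"x":-3,"y":0,"z":-25,"hand":1},{"ax":0,"ay":0,"az":0,"x":-4,"y":0,"z":-30,"hand":1},{"ax":0,"ay":0,"az":0,"x":-5,"y":0,"z":-30,"hand":1},{"ax":0,"ay":0,"az":0,"x":-5,"y":0,"z":-30,"hand":1}]'
python3 -m inch '[{"ax":0,"ay":0,"az":0,"x":-5,"y":0,"z":-30,"hand":1},{"ax":0,"ay":0,"az":0,"x":-5,"y":0,"z":-30,"hand":1},{"ax":0,"ay":0,"az":0,"x":-5,"y":0,"z":-30,"hand":1},{"ax":0,"ay":0,"az":0,"x":-3,"y":0,"z":-30,"hand":1},{"ax":0,"ay":0,"az":0,"x":0,"y":0,"z":-25,"hand":1}]'
python3 -m inch '[{"ax":0,"ay":0,"az":0,"x":0,"y":0,"z":-10,"hand":1},{"ax":0,"ay":0,"az":0,"x":0,"y":0,"z":0,"hand":1},{"ax":0,"ay":0,"az":0,"x":0,"y":0,"z":0,"hand":1}]'
python3 - <<'E'
from h import *
go((.560,-.223,.09),0)
t=snap("top"); np.save("pics/t2.npy",t,allow_pickle=True);c=snap("wrist"); np.save("pics/w8.npy",c,allow_pickle=True)
a=cv2.resize(t["img"][140:260,340:480,::-1],None,fx=3,fy=3); o=np.zeros((400,1060//1,3),np.uint8)
cv2.imwrite("pics/m8.png",cv2.resize(np.hstack([c["img"][:,:,::-1],cv2.resize(a,(467,400))]),None,fx=.72,fy=.72))
E
```

```text
time: 22.98
eef_pos: [0.5912, -0.0709, 0.1772]
tcp_rot: [0.707, 0.0, 0.0, -0.707]
contact_force: [0.6, 0.0, -0.4]
opening: 0.332
time: 23.4
eef_pos: [0.5726, -0.2168, 0.177]
tcp_rot: [0.707, -0.001, 0.001, -0.707]
contact_force: [0.8, -0.7, -0.3]
opening: 0.334
time: 23.65
eef_pos: [0.5734, -0.2246, 0.1766]
tcp_rot: [-0.707, 0.001, -0.001, 0.707]
contact_force: [-0.1, 0.3, -1.4]
opening: 0.332
t 23.65 p [ 0.5734 -0.2246  0.1766] psi -0.1 tilt [-0.     0.001 -1.   ] q [-0.54  0.22  1.78  0.    1.14 -0.54] op 0.332 F [-0.1  0.3 -1.4]
shift x,y,z [-13.4  86.6   1.5]
ay -0.002
```

View pics/m8.png

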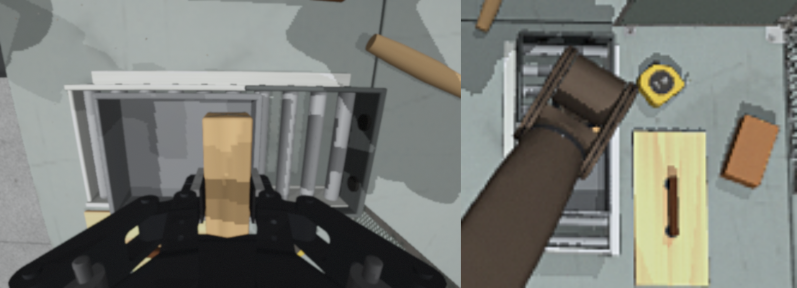

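Run:
```python
from h import *
c=np.load("pics/w8.npy",allow_pickle=True).item()
print(onz(c,[(92/.72,95/.72),(260/.72,92/.72)],.1).round(3)); 
g=cv2.cvtColor(c["img"],cv2.COLOR_RGB2GRAY); print(g[150,110:160].tolist(), g[150,330:380].tolist())
```

```text
[[ 0.441 -0.165  0.1  ]
 [ 0.607 -0.163  0.1  ]]
[85, 84, 85, 83, 83, 83, 85, 86, 98, 128, 153, 164, 167, 167, 164, 160, 156, 150, 143, 136, 133, 135, 139, 143, 139, 126, 101, 75, 55, 48, 47, 48, 46, 48, 47, 47, 47, 48, 46, 48, 48, 48, 47, 47, 47, 48, 47, 48, 48, 48] [127, 127, 127, 128, 127, 127, 128, 128, 128, 127, 128, 127, 127, 127, 128, 127, 126, 124, 112, 94, 85, 83, 83, 83, 86, 104, 127, 140, 142, 143, 142, 140, 136, 129, 128, 131, 133, 132, 131, 129, 125, 121, 115, 109, 108, 110, 116, 122, 126, 127]
```

```bash
python3 -m inch '[{"ax":0,"ay":0,"az":0,"x":-12,"y":10,"z":-2,"hand":1},{"ax":0,"ay":0,"az":0,"x":0,"y":20,"z":0,"hand":1},{"ax":0,"ay":0,"az":0,"x":0,"y":25,"z":0,"hand":1},{"ax":0,"ay":0,"az":0,"x":0,"y":25,"z":0,"hand":1},{"ax":0,"ay":0,"az":0,"x":0,"y":12,"z":0,"hand":1}]'
python3 -m inch '[{"ax":0,"ay":0,"az":0,"x":0,"y":3,"z":0,"hand":1},{"ax":0,"ay":0,"az":0,"x":0,"y":3,"z":0,"hand":1},{"ax":0,"ay":0,"az":0,"x":0,"y":0,"z":0,"hand":1},{"ax":0,"ay":0,"az":0,"x":0,"y":0,"z":0,"hand":1}]'
python3 -c "
from h import *
go((.561,-.227,.074),0)"
```

```text
time: 24.17
eef_pos: [0.5599, -0.2242, 0.0812]
tcp_rot: [-0.706, 0.001, 0.002, 0.708]
contact_force: [-0.4, 0.5, -1.1]
opening: 0.336
time: 24.5
eef_pos: [0.5626, -0.2273, 0.0802]
tcp_rot: [0.708, 0.001, 0.001, -0.707]
contact_force: [-0.2, -0.4, -0.3]
opening: 0.331
t 24.5 p [ 0.5626 -0.2273  0.0802] psi -0.0 tilt [ 0.002 -0.001 -1.   ] q [-0.55  0.32  1.86  0.    0.96 -0.55] op 0.331 F [-0.2 -0.4 -0.3]
shift x,y,z [-1.6  6.2  0.3]
ay -0.001
```

```bash
python3 -m inch '[{"ax":0,"ay":0,"az":0,"x":0,"y":3,"z":0,"hand":1},{"ax":0,"ay":0,"az":0,"x":0,"y":2,"z":0,"hand":1},{"ax":0,"ay":0,"az":0,"x":0,"y":1,"z":0,"hand":1},{"ax":0,"ay":0,"az":0,"x":0,"y":0,"z":0,"hand":1},{"ax":0,"ay":0,"az":0,"x":0,"y":0,"z":0,"hand":1}]'
python3 -m inch '[{"ax":0,"ay":0,"az":0,"x":0,"y":0,"z":0,"hand":0.1},{"ax":0,"ay":0,"az":0,"x":0,"y":0,"z":0,"hand":0.1},{"ax":0,"ay":0,"az":0,"x":0,"y":0,"z":0,"hand":0.1}]'
python3 -c "
from h import *
go((.561,-.227,.074),0)"
```

```text
time: 24.92
eef_pos: [0.5622, -0.2273, 0.0739]
tcp_rot: [0.707, 0.0, 0.001, -0.707]
contact_force: [-0.4, 0.9, 5.0]
opening: 0.335
time: 25.17
eef_pos: [0.5611, -0.2268, 0.072]
tcp_rot: [-0.707, 0.001, -0.0, 0.707]
contact_force: [-0.4, -0.9, -0.1]
opening: 0.449
t 25.17 p [ 0.5611 -0.2268  0.072 ] psi -0.1 tilt [-0.001  0.    -1.   ] q [-0.55  0.33  1.86 -0.    0.95 -0.55] op 0.449 F [-0.4 -0.9 -0.1]
shift x,y,z [-0.1 -2.  -0.2]
ay -0.001
```

```bash
python3 -m inch '[{"ax":0,"ay":0,"az":0,"x":0,"y":-20,"z":0,"hand":0},{"ax":0,"ay":0,"az":0,"x":0,"y":-40,"z":0,"hand":-0.06},{"ax":0,"ay":0,"az":0,"x":0,"y":-40,"z":0,"hand":-0.06},{"ax":0,"ay":0,"az":0,"x":0,"y":0,"z":35,"hand":-0.06},{"ax":0,"ay":0,"az":0,"x":0,"y":0,"z":40,"hand":-0.06}]'
python3 -m inch '[{"ax":0,"ay":0,"az":0,"x":0,"y":0,"z":40,"hand":-0.06},{"ax":0,"ay":0,"az":0,"x":0,"y":0,"z":40,"hand":-0.06},{"ax":0,"ay":0,"az":0,"x":0,"y":0,"z":40,"hand":-0.06},{"ax":0,"ay":0,"az":0,"x":0,"y":0,"z":40,"hand":-0.06},{"ax":0,"ay":0,"az":0,"x":-3,"y":0,"z":38,"hand":-0.06}]'
python3 -m inch '[{"ax":0,"ay":0.042,"az":0,"x":0,"y":0,"z":12,"hand":-0.06},{"ax":0,"ay":0,"az":0,"x":0,"y":0,"z":0,"hand":-0.06},{"ax":0,"ay":0,"az":0,"x":0,"y":0,"z":0,"hand":-0.06}]'
python3 - <<'E'
from h import *
go((.5576,.0585,.039),-2.4)
c=snap("wrist"); np.save("pics/w9.npy",c,allow_pickle=True); save(c,"w9"); blanks(c,roi=(120,270,150,520))
E
```

```text
time: 25.58
eef_pos: [0.5636, -0.1542, 0.1767]
tcp_rot: [0.708, 0.001, 0.004, -0.706]
contact_force: [0.3, 1.5, -0.5]
opening: 0.529
time: 26.0
eef_pos: [0.5584, 0.048, 0.1723]
tcp_rot: [-0.707, 0.0, -0.0, 0.707]
contact_force: [-0.2, -0.7, -0.9]
opening: 0.528
time: 26.25
eef_pos: [0.5585, 0.0585, 0.1722]
tcp_rot: [0.707, -0.014, 0.014, -0.707]
contact_force: [-0.4, -0.0, 0.4]
opening: 0.53
t 26.25 p [0.5585 0.0585 0.1722] psi -2.3 tilt [-0.001 -0.001 -1.   ] q [-0.08  0.11  1.92 -0.    1.12 -0.04] op 0.53 F [-0.4 -0.   0.4]
shift x,y,z [-8.000e-01  1.332e+02  1.000e-01]
ay 0.002
px [254.1 191.7] world mm [504.8  61.3] [100.   34.7] 87.4
px [313.5 191.5] world mm [557.7  60.1] [101.6  31.1] 87.3
```

```bash
python3 -m inch '[{"ax":0,"ay":0,"az":0,"x":-2,"y":25,"z":0,"hand":-0.06},{"ax":0,"ay":0,"az":0,"x":0,"y":35,"z":0,"hand":-0.06},{"ax":0,"ay":0,"az":0,"x":0,"y":30,"z":0,"hand":-0.06},{"ax":0,"ay":0,"az":0,"x":0,"y":25,"z":0,"hand":-0.06},{"ax":0,"ay":0,"az":0,"x":0,"y":18,"z":0,"hand":-0.06}]'
python3 -m inch '[{"ax":0,"ay":0,"az":0,"x":0,"y":2,"z":0,"hand":-0.06},{"ax":0,"ay":0,"az":0,"x":0,"y":0,"z":0,"hand":-0.06}]'
python3 -c "
from h import *
go((.5576,.059,.039),-2.4)"
```

```text
time: 26.72
eef_pos: [0.5553, 0.0563, 0.0366]
tcp_rot: [0.707, -0.017, 0.015, -0.707]
contact_force: [0.1, -0.2, -0.5]
opening: 0.525
time: 26.88
eef_pos: [0.5559, 0.0567, 0.0362]
tcp_rot: [-0.707, 0.017, -0.015, 0.707]
contact_force: [-0.6, 0.5, -0.1]
opening: 0.528
t 26.88 p [0.5559 0.0567 0.0362] psi -2.6 tilt [-0.003  0.    -1.   ] q [-0.08  0.3   1.98 -0.    0.86 -0.03] op 0.528 F [-0.6  0.5 -0.1]
shift x,y,z [ 1.6 -2.8  2.3]
ay -0.003
```

```bash
python3 -m inch '[{"ax":0,"ay":-0.003,"az":0,"x":1.5,"y":-2.5,"z":2,"hand":1},{"ax":0,"ay":0,"az":0,"x":0,"y":0,"z":0,"hand":1},{"ax":0,"ay":0,"az":0,"x":0,"y":0,"z":0,"hand":1},{"ax":0,"ay":0,"az":0,"x":0,"y":0,"z":0,"hand":1},{"ax":0,"ay":0,"az":0,"x":0,"y":0,"z":0,"hand":1}]' 80
python3 -m inch '[{"ax":0,"ay":0,"az":0,"x":0,"y":-15,"z":0,"hand":1},{"ax":0,"ay":0,"az":0,"x":0,"y":-25,"z":0,"hand":1},{"ax":0,"ay":0,"az":0,"x":0,"y":-30,"z":0,"hand":1},{"ax":0,"ay":0,"az":0,"x":0,"y":-35,"z":0,"hand":1},{"ax":0,"ay":0,"az":0,"x":0,"y":-30,"z":0,"hand":1}]'
python3 -m inch '[{"ax":0,"ay":-0.02,"az":0,"x":-5,"y":0,"z":-15,"hand":1},{"ax":0,"ay":-0.02,"az":0,"x":-6,"y":0,"z":-25,"hand":1},{"ax":0,"ay":0,"az":0,"x":-7,"y":0,"z":-30,"hand":1},{"ax":0,"ay":0,"az":0,"x":-7,"y":0,"z":-30,"hand":1},{"ax":0,"ay":0,"az":0,"x":-7,"y":0,"z":-30,"hand":1}]'
python3 -m inch '[{"ax":0,"ay":0,"az":0,"x":-7,"y":0,"z":-30,"hand":1},{"ax":0,"ay":0,"az":0,"x":-7,"y":0,"z":-30,"hand":1},{"ax":0,"ay":0,"az":0,"x":-7,"y":0,"z":-30,"hand":1},{"ax":0,"ay":0,"az":0,"x":-7,"y":0,"z":-30,"hand":1},{"ax":0,"ay":0,"az":0,"x":-6,"y":0,"z":-25,"hand":1}]'
python3 -m inch '[{"ax":0,"ay":0,"az":0,"x":0,"y":0,"z":-8,"hand":1},{"ax":0,"ay":0,"az":0,"x":0,"y":0,"z":0,"hand":1},{"ax":0,"ay":0,"az":0,"x":0,"y":0,"z":0,"hand":1}]'
python3 - <<'E'
from h import *
go((.487,-.227,.074),0)
c=snap("wrist"); np.save("pics/w10.npy",c,allow_pickle=True); save(c,"w10")
E
```

```text
time: 27.3
eef_pos: [0.56, 0.0598, 0.0421]
tcp_rot: [0.707, -0.013, 0.016, -0.707]
contact_force: [0.4, -2.3, 5.4]
opening: 0.332
time: 27.72
eef_pos: [0.558, 0.0603, 0.1767]
tcp_rot: [-0.707, 0.014, -0.014, 0.707]
contact_force: [1.5, -0.4, -0.9]
opening: 0.329
time: 28.13
eef_pos: [0.5244, -0.0702, 0.175]
tcp_rot: [-0.707, -0.0, 0.0, 0.707]
contact_force: [-0.1, -0.7, -0.4]
opening: 0.332
time: 28.55
eef_pos: [0.4904, -0.2161, 0.175]
tcp_rot: [0.707, -0.0, 0.0, -0.707]
contact_force: [0.2, -0.2, -0.2]
opening: 0.33
time: 28.8
eef_pos: [0.4911, -0.2221, 0.1748]
tcp_rot: [-0.707, 0.0, -0.0, 0.708]
contact_force: [-0.6, -0.2, -1.0]
opening: 0.329
t 28.8 p [ 0.4911 -0.2221  0.1748] psi -0.0 tilt [-0.     0.001 -1.   ] q [-0.61  0.05  1.97  0.    1.12 -0.61] op 0.329 F [-0.6 -0.2 -1. ]
shift x,y,z [ -4.1 100.8  -5. ]
ay -0.001
```

View pics/w10.png

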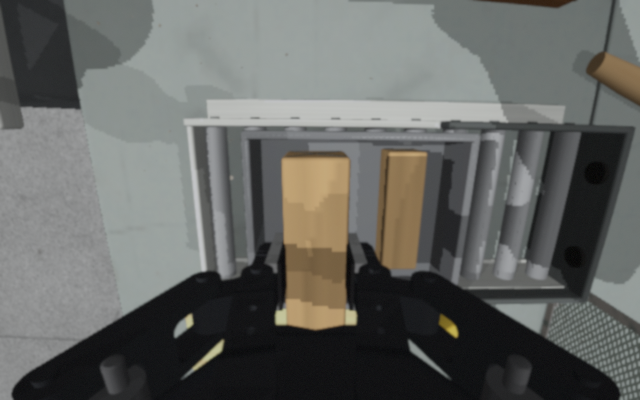

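```bash
python3 -m inch '[{"ax":0,"ay":0,"az":0,"x":-4,"y":10,"z":-5,"hand":1},{"ax":0,"ay":0,"az":0,"x":0,"y":20,"z":0,"hand":1},{"ax":0,"ay":0,"az":0,"x":0,"y":25,"z":0,"hand":1},{"ax":0,"ay":0,"az":0,"x":0,"y":25,"z":0,"hand":1},{"ax":0,"ay":0,"az":0,"x":0,"y":10,"z":0,"hand":1}]'
python3 -m inch '[{"ax":0,"ay":0,"az":0,"x":0,"y":2,"z":0,"hand":1},{"ax":0,"ay":0,"az":0,"x":0,"y":0,"z":0,"hand":1},{"ax":0,"ay":0,"az":0,"x":0,"y":0,"z":0,"hand":1}]'
python3 -c "
from h import *
go((.488,-.227,.076),0)"
```

```text
time: 29.27
eef_pos: [0.485, -0.2249, 0.0808]
tcp_rot: [-0.706, 0.001, 0.003, 0.709]
contact_force: [-0.9, 0.1, -0.4]
opening: 0.332
time: 29.52
eef_pos: [0.4881, -0.2278, 0.0842]
tcp_rot: [0.708, 0.001, 0.0, -0.707]
contact_force: [-0.8, 0.1, -0.6]
opening: 0.329
t 29.52 p [ 0.4881 -0.2278  0.0842] psi 0.0 tilt [ 0.002 -0.001 -1.   ] q [-0.63  0.18  2.02 -0.    0.94 -0.63] op 0.329 F [-0.8  0.1 -0.6]
shift x,y,z [-0.1  8.2  0.8]
ay 0.001
```

```bash
python3 -m inch '[{"ax":0,"ay":0,"az":0,"x":0,"y":4,"z":0,"hand":1},{"ax":0,"ay":0,"az":0,"x":0,"y":3,"z":0,"hand":1},{"ax":0,"ay":0,"az":0,"x":0,"y":1,"z":0,"hand":1},{"ax":0,"ay":0,"az":0,"x":0,"y":0,"z":0,"hand":1},{"ax":0,"ay":0,"az":0,"x":0,"y":0,"z":0,"hand":1}]'
python3 -m inch '[{"ax":0,"ay":0,"az":0,"x":0,"y":0,"z":0,"hand":1},{"ax":0,"ay":0,"az":0,"x":0,"y":0,"z":0,"hand":1}]'
```

```text
time: 29.93
eef_pos: [0.4879, -0.228, 0.0761]
tcp_rot: [0.707, 0.001, 0.001, -0.707]
contact_force: [-0.7, 0.7, 3.7]
opening: 0.327
time: 30.1
eef_pos: [0.4879, -0.228, 0.0761]
tcp_rot: [0.707, 0.001, 0.001, -0.707]
contact_force: [-0.9, 0.9, 5.7]
opening: 0.326
```

```bash
python3 -m inch '[{"ax":0,"ay":0,"az":0,"x":0,"y":0,"z":0,"hand":0.1},{"ax":0,"ay":0,"az":0,"x":0,"y":0,"z":0,"hand":0.1},{"ax":0,"ay":0,"az":0,"x":0,"y":-20,"z":0,"hand":0.1},{"ax":0,"ay":0,"az":0,"x":0,"y":-40,"z":0,"hand":-0.06},{"ax":0,"ay":0,"az":0,"x":0,"y":-40,"z":0,"hand":-0.06}]'
python3 -m inch '[{"ax":0,"ay":0,"az":0,"x":2,"y":0,"z":37,"hand":-0.06},{"ax":0,"ay":0,"az":0,"x":2,"y":0,"z":40,"hand":-0.06},{"ax":0,"ay":0,"az":0,"x":2,"y":0,"z":40,"hand":-0.06},{"ax":0,"ay":0,"az":0,"x":2,"y":0,"z":40,"hand":-0.06},{"ax":0,"ay":0,"az":0,"x":2,"y":0,"z":40,"hand":-0.06}]'
python3 -m inch '[{"ax":0,"ay":0.042,"az":0,"x":2,"y":0,"z":40,"hand":-0.06},{"ax":0,"ay":0,"az":0,"x":0,"y":0,"z":40,"hand":-0.06},{"ax":0,"ay":0,"az":0,"x":0,"y":0,"z":10,"hand":-0.06},{"ax":0,"ay":0,"az":0,"x":0,"y":0,"z":0,"hand":-0.06},{"ax":0,"ay":0,"az":0,"x":0,"y":0,"z":0,"hand":-0.06}]'
python3 - <<'E'
from h import *
go((.503,.059,.04),-2.5)
c=snap("wrist"); np.save("pics/w11.npy",c,allow_pickle=True); save(c,"w11"); blanks(c,roi=(120,270,150,520))
E
```

```text
time: 30.52
eef_pos: [0.4854, -0.2265, 0.1733]
tcp_rot: [-0.706, 0.002, 0.002, 0.708]
contact_force: [0.6, -2.2, 0.6]
opening: 0.531
time: 30.93
eef_pos: [0.4965, -0.029, 0.1745]
tcp_rot: [0.707, -0.001, 0.0, -0.707]
contact_force: [0.8, 0.2, 0.6]
opening: 0.533
time: 31.35
eef_pos: [0.501, 0.0594, 0.1745]
tcp_rot: [0.707, -0.015, 0.014, -0.707]
contact_force: [0.3, -0.1, -0.0]
opening: 0.532
t 31.35 p [0.501  0.0594 0.1745] psi -2.3 tilt [-0.001 -0.001 -1.   ] q [-0.08 -0.02  2.05 -0.    1.12 -0.04] op 0.532 F [ 0.3 -0.1 -0. ]
shift x,y,z [  2.2 134.5  -0.2]
ay 0.003
px [316.5 191. ] world mm [502.8  60.8] [101.3  31.2] 87.7
```

```bash
python3 -m inch '[{"ax":0,"ay":0,"az":0,"x":1,"y":25,"z":0,"hand":-0.06},{"ax":0,"ay":0,"az":0,"x":0,"y":35,"z":0,"hand":-0.06},{"ax":0,"ay":0,"az":0,"x":0,"y":30,"z":0,"hand":-0.06},{"ax":0,"ay":0,"az":0,"x":0,"y":25,"z":0,"hand":-0.06},{"ax":0,"ay":0,"az":0,"x":0,"y":17,"z":0,"hand":-0.06}]'
python3 -m inch '[{"ax":0,"ay":0,"az":0,"x":0,"y":0,"z":0,"hand":-0.06},{"ax":0,"ay":0,"az":0,"x":0,"y":0,"z":0,"hand":-0.06}]'
python3 -c "
from h import *
go((.503,.060,.040),-2.5)"
```

```text
time: 31.82
eef_pos: [0.5007, 0.0574, 0.0401]
tcp_rot: [0.707, -0.017, 0.014, -0.707]
contact_force: [-0.5, 0.7, -0.9]
opening: 0.53
time: 31.98
eef_pos: [0.5018, 0.0578, 0.0422]
tcp_rot: [0.707, -0.017, 0.015, -0.707]
contact_force: [0.2, 1.0, 0.7]
opening: 0.533
t 31.98 p [0.5018 0.0578 0.0422] psi -2.5 tilt [-0.003 -0.    -1.   ] q [-0.09  0.18  2.11 -0.    0.85 -0.04] op 0.533 F [0.2 1.  0.7]
shift x,y,z [1.2 2.2 2.2]
ay -0.001
```

```bash
python3 -m inch '[{"ax":0,"ay":0,"az":0,"x":1,"y":2,"z":2,"hand":1},{"ax":0,"ay":0,"az":0,"x":0,"y":0,"z":0,"hand":1},{"ax":0,"ay":0,"az":0,"x":0,"y":0,"z":0,"hand":1},{"ax":0,"ay":0,"az":0,"x":0,"y":0,"z":0,"hand":1},{"ax":0,"ay":0,"az":0,"x":0,"y":0,"z":0,"hand":1}]' 80
python3 -m inch '[{"ax":0,"ay":0,"az":0,"x":0,"y":-15,"z":0,"hand":1},{"ax":0,"ay":0,"az":0,"x":0,"y":-25,"z":0,"hand":1},{"ax":0,"ay":0,"az":0,"x":0,"y":-35,"z":0,"hand":1},{"ax":0,"ay":0,"az":0,"x":0,"y":-35,"z":0,"hand":1},{"ax":0,"ay":0,"az":0,"x":0,"y":-35,"z":0,"hand":1}]'
python3 -m inch '[{"ax":0,"ay":-0.1,"az":0,"x":0,"y":0,"z":0,"hand":1},{"ax":0,"ay":-0.11,"az":0,"x":0,"y":0,"z":0,"hand":1},{"ax":0,"ay":-0.11,"az":0,"x":0,"y":0,"z":0,"hand":1},{"ax":0,"ay":-0.11,"az":0,"x":0,"y":0,"z":0,"hand":1},{"ax":0,"ay":-0.11,"az":0,"x":0,"y":0,"z":0,"hand":1}]'
python3 -m inch '[{"ax":0,"ay":-0.11,"az":0,"x":0,"y":0,"z":0,"hand":1},{"ax":0,"ay":-0.11,"az":0,"x":0,"y":0,"z":0,"hand":1},{"ax":0,"ay":-0.11,"az":0,"x":0,"y":0,"z":0,"hand":1},{"ax":0,"ay":-0.11,"az":0,"x":0,"y":0,"z":0,"hand":1},{"ax":0,"ay":-0.11,"az":0,"x":0,"y":0,"z":0,"hand":1}]'
python3 -m inch '[{"ax":0,"ay":-0.11,"az":0,"x":0,"y":0,"z":0,"hand":1},{"ax":0,"ay":-0.11,"az":0,"x":0,"y":0,"z":0,"hand":1},{"ax":0,"ay":-0.11,"az":0,"x":0,"y":0,"z":0,"hand":1},{"ax":0,"ay":-0.11,"az":0,"x":0,"y":0,"z":0,"hand":1},{"ax":0,"ay":-0.08,"az":0,"x":0,"y":0,"z":0,"hand":1}]'
python3 -c "
from h import *
go((.5245,-.227,.19),90)"
```

```text
time: 32.4
eef_pos: [0.505, 0.0609, 0.0428]
tcp_rot: [0.707, -0.013, 0.016, -0.707]
contact_force: [1.3, -1.7, 4.4]
opening: 0.328
time: 32.82
eef_pos: [0.5024, 0.0616, 0.1869]
tcp_rot: [-0.707, 0.015, -0.014, 0.707]
contact_force: [1.0, 0.6, -0.6]
opening: 0.33
time: 33.23
eef_pos: [0.5028, 0.0616, 0.1857]
tcp_rot: [-0.685, -0.176, 0.177, 0.685]
contact_force: [-0.0, 0.4, -0.7]
opening: 0.329
time: 33.65
eef_pos: [0.5028, 0.0616, 0.1856]
tcp_rot: [-0.611, -0.355, 0.356, 0.612]
contact_force: [0.6, 0.1, -1.0]
opening: 0.331
time: 34.07
eef_pos: [0.5028, 0.0616, 0.1856]
tcp_rot: [-0.499, -0.5, 0.501, 0.5]
contact_force: [0.3, -0.0, -0.6]
opening: 0.325
t 34.07 p [0.5028 0.0616 0.1856] psi 90.1 tilt [-0.001  0.    -1.   ] q [-0.08 -0.03  2.04  0.    1.14 -1.65] op 0.325 F [ 0.3 -0.  -0.6]
shift x,y,z [-288.7   -4.6  -21. ]
ay 0.003
```

```bash
python3 -m inch '[{"ax":0,"ay":0,"az":0,"x":-15,"y":0,"z":-1,"hand":1},{"ax":0,"ay":0,"az":0,"x":-28,"y":0,"z":-2,"hand":1},{"ax":0,"ay":0,"az":0,"x":-30,"y":0,"z":-2,"hand":1},{"ax":0,"ay":0,"az":0,"x":-30,"y":0,"z":-2,"hand":1},{"ax":0,"ay":0,"az":0,"x":-30,"y":0,"z":-2,"hand":1}]'
python3 -m inch '[{"ax":0,"ay":0,"az":0,"x":-30,"y":0,"z":-2,"hand":1},{"ax":0,"ay":0,"az":0,"x":-30,"y":0,"z":-2,"hand":1},{"ax":0,"ay":0,"az":0,"x":-30,"y":0,"z":-2,"hand":1},{"ax":0,"ay":0,"az":0,"x":-30,"y":0,"z":-2,"hand":1},{"ax":0,"ay":0,"az":0,"x":-25,"y":0,"z":-2,"hand":1}]'
python3 -m inch '[{"ax":0,"ay":0,"az":0,"x":-10,"y":0,"z":-2,"hand":1},{"ax":0,"ay":0,"az":0,"x":0,"y":0,"z":0,"hand":1},{"ax":0,"ay":0,"az":0,"x":0,"y":0,"z":0,"hand":1}]'
python3 - <<'E'
from h import *
go((.5245,-.227,.108),90)
c=snap("wrist"); np.save("pics/w12.npy",c,allow_pickle=True); save(c,"w12")
E
```

```text
time: 34.48
eef_pos: [0.5115, -0.0724, 0.1857]
tcp_rot: [-0.5, -0.5, 0.5, 0.501]
contact_force: [-0.3, -0.2, -0.1]
opening: 0.333
time: 34.9
eef_pos: [0.5212, -0.2182, 0.1856]
tcp_rot: [-0.501, -0.499, 0.499, 0.501]
contact_force: [0.5, -0.6, -0.7]
opening: 0.33
time: 35.15
eef_pos: [0.5233, -0.2261, 0.1855]
tcp_rot: [-0.5, -0.499, 0.499, 0.501]
contact_force: [-0.8, -0.1, -1.2]
opening: 0.328
t 35.15 p [ 0.5233 -0.2261  0.1855] psi 89.8 tilt [-0.001  0.002 -1.   ] q [-0.59  0.11  1.89  0.    1.14 -2.15] op 0.328 F [-0.8 -0.1 -1.2]
shift x,y,z [-1.  77.5 -1.3]
ay -0.003
```

View pics/w12.png

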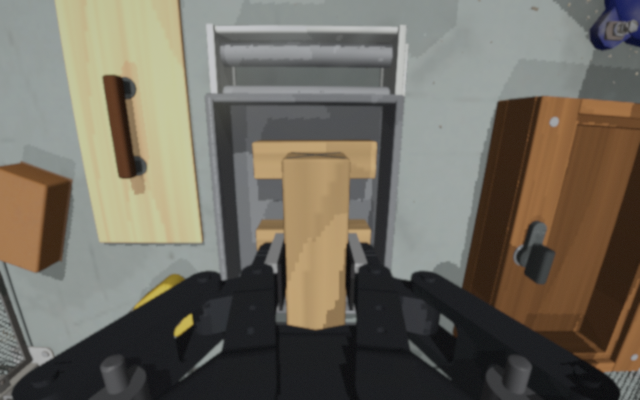

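```bash
python3 -m inch '[{"ax":0,"ay":0,"az":0,"x":-1,"y":15,"z":-1,"hand":1},{"ax":0,"ay":0,"az":0,"x":0,"y":25,"z":0,"hand":1},{"ax":0,"ay":0,"az":0,"x":0,"y":18,"z":0,"hand":1},{"ax":0,"ay":0,"az":0,"x":0,"y":8,"z":0,"hand":1},{"ax":0,"ay":0,"az":0,"x":0,"y":0,"z":0,"hand":1}]'
python3 -m inch '[{"ax":0,"ay":0,"az":0,"x":0,"y":3,"z":0,"hand":1},{"ax":0,"ay":0,"az":0,"x":0,"y":3,"z":0,"hand":1},{"ax":0,"ay":0,"az":0,"x":0,"y":2,"z":0,"hand":1},{"ax":0,"ay":0,"az":0,"x":0,"y":0,"z":0,"hand":1},{"ax":0,"ay":0,"az":0,"x":0,"y":0,"z":0,"hand":1}]'
python3 -c "
from h import *
st()"
```

```text
time: 35.62
eef_pos: [0.5231, -0.2253, 0.1174]
tcp_rot: [-0.498, -0.499, 0.5, 0.502]
contact_force: [-0.8, 0.4, -2.1]
opening: 0.334
time: 36.03
eef_pos: [0.5249, -0.228, 0.1127]
tcp_rot: [0.501, 0.499, -0.499, -0.5]
contact_force: [-0.5, 0.5, 0.7]
opening: 0.333
t 36.03 p [ 0.5249 -0.228   0.1127] psi 89.8 tilt [ 0.001 -0.001 -1.   ] q [-0.59  0.2   1.93  0.    1.01 -2.15] op 0.333 F [-0.5  0.5  0.7]
```

```bash
python3 -m inch '[{"ax":0,"ay":0,"az":0,"x":0,"y":3,"z":0,"hand":1},{"ax":0,"ay":0,"az":0,"x":0,"y":2,"z":0,"hand":1},{"ax":0,"ay":0,"az":0,"x":0,"y":0,"z":0,"hand":1},{"ax":0,"ay":0,"az":0,"x":0,"y":0,"z":0,"hand":1}]'
python3 -m inch '[{"ax":0,"ay":0,"az":0,"x":0,"y":1,"z":0,"hand":1},{"ax":0,"ay":0,"az":0,"x":0,"y":0,"z":0,"hand":1},{"ax":0,"ay":0,"az":0,"x":0,"y":0,"z":0,"hand":1}]'
python3 -c "
from h import *
st()"
```

```text
time: 36.37
eef_pos: [0.5245, -0.2278, 0.1069]
tcp_rot: [-0.501, -0.499, 0.499, 0.501]
contact_force: [-1.6, 0.1, -1.3]
opening: 0.333
time: 36.62
eef_pos: [0.5249, -0.2279, 0.1068]
tcp_rot: [0.501, 0.499, -0.499, -0.501]
contact_force: [-1.2, 1.3, 3.1]
opening: 0.331
t 36.62 p [ 0.5249 -0.2279  0.1068] psi 89.8 tilt [ 0.001 -0.    -1.   ] q [-0.59  0.21  1.93  0.    1.   -2.15] op 0.331 F [-1.2  1.3  3.1]
```

```bash
python3 -m inch '[{"ax":0,"ay":0,"az":0,"x":0,"y":0,"z":0,"hand":0.1},{"ax":0,"ay":0,"az":0,"x":0,"y":0,"z":0,"hand":0.1},{"ax":0,"ay":0,"az":0,"x":0,"y":0,"z":0,"hand":0.1},{"ax":0,"ay":0,"az":0,"x":0,"y":-15,"z":0,"hand":0.1},{"ax":0,"ay":0,"az":0,"x":0,"y":-30,"z":0,"hand":0.1}]' 30
python3 -m inch '[{"ax":0,"ay":0,"az":0,"x":0,"y":-35,"z":0,"hand":0.5},{"ax":0,"ay":0,"az":0,"x":0,"y":-35,"z":0,"hand":1},{"ax":0,"ay":0,"az":0,"x":0,"y":0,"z":0,"hand":1},{"ax":0,"ay":0,"az":0,"x":0,"y":0,"z":0,"hand":1},{"ax":0,"ay":0,"az":0,"x":0,"y":0,"z":0,"hand":1}]' 30
python3 - <<'E'
from h import *
go((.412,-.228,.2),90)
c=snap("wrist"); np.save("pics/w13.npy",c,allow_pickle=True); save(c,"w13")
blanks(c,.114,roi=(60,300,215,400)); 
p=[(208,95),(403,97)]
print(onz(np.load("pics/w12.npy",allow_pickle=True).item(),p,.1).round(3))
g=cv2.cvtColor(c["img"],cv2.COLOR_RGB2GRAY); print(g[40:130,300].tolist())
b=np.load("pics/w12.npy",allow_pickle=True).item()
print("backstop",onz(b,[(310,27),(310,36)],.058).round(3))
E
```

```text
time: 37.03
eef_pos: [0.5218, -0.2261, 0.1466]
tcp_rot: [-0.497, -0.499, 0.5, 0.504]
contact_force: [0.7, -0.1, -0.4]
opening: 0.452
time: 37.45
eef_pos: [0.5243, -0.2276, 0.2204]
tcp_rot: [-0.5, -0.499, 0.499, 0.501]
contact_force: [-0.4, -0.1, -1.1]
opening: -0.002
t 37.45 p [ 0.5243 -0.2276  0.2204] psi 89.8 tilt [-0.001  0.    -1.   ] q [-0.59  0.08  1.86 -0.    1.21 -2.15] op -0.002 F [-0.4 -0.1 -1.1]
shift x,y,z [ -0.7  20.5 112.2]
ay -0.003
px [316.5 191. ] world mm [ 518.7 -228. ] [90.  92.5] 89.8
[[ 0.44  -0.303  0.1  ]
 [ 0.442 -0.164  0.1  ]]
[180, 166, 143, 122, 110, 108, 107, 105, 100, 96, 95, 101, 116, 136, 151, 160, 162, 160, 158, 157, 156, 152, 148, 145, 137, 124, 109, 98, 91, 83, 78, 80, 90, 99, 103, 102, 102, 102, 102, 102, 102, 101, 101, 100, 100, 101, 100, 102, 110, 129, 143, 149, 154, 156, 157, 152, 140, 133, 132, 139, 149, 145, 128, 103, 74, 62, 72, 87, 95, 96, 97, 97, 96, 97, 97, 97, 96, 92, 85, 82, 81, 82, 82, 81, 81, 82, 82, 82, 82, 82]
backstop [[ 0.384 -0.23   0.058]
 [ 0.391 -0.231  0.058]]
```

```bash
python3 -m inch '[{"ax":0,"ay":0,"az":0,"x":-5,"y":0,"z":30,"hand":1},{"ax":0,"ay":0,"az":0,"x":0,"y":0,"z":35,"hand":1},{"ax":0,"ay":0,"az":0,"x":0,"y":0,"z":30,"hand":1},{"ax":0,"ay":0,"az":0,"x":0,"y":0,"z":13,"hand":1},{"ax":0,"ay":0,"az":0,"x":0,"y":0,"z":0,"hand":1}]'
python3 -m inch '[{"ax":0,"ay":0,"az":0,"x":0,"y":0,"z":0,"hand":1},{"ax":0,"ay":0,"az":0,"x":0,"y":0,"z":0,"hand":1}]'
python3 - <<'E'
from h import *
go((.415,-.233,.078),90)
c=snap("wrist"); np.save("pics/w14.npy",c,allow_pickle=True); save(c,"w14")
g=cv2.cvtColor(c["img"],cv2.COLOR_RGB2GRAY); col=g[100:260,270]; r=np.where(np.abs(np.diff(col.astype(int)))>12)[0]+100
for i in r: print(i,g[i,270],g[i+1,270],onz(c,[(270,i)],.1)[0].round(3), onz(c,[(270,i)],.058)[0].round(3))
E
```

```text
time: 37.92
eef_pos: [0.4137, -0.2315, 0.2184]
tcp_rot: [-0.499, -0.499, 0.499, 0.503]
contact_force: [-0.3, 0.7, -0.0]
opening: 0.003
time: 38.08
eef_pos: [0.4169, -0.2324, 0.2202]
tcp_rot: [-0.5, -0.499, 0.499, 0.501]
contact_force: [-0.2, 0.4, 0.4]
opening: 0.002
t 38.08 p [ 0.4169 -0.2324  0.2202] psi 89.8 tilt [-0.001  0.001 -1.   ] q [-0.72 -0.14  2.07  0.    1.21 -2.29] op 0.002 F [-0.2  0.4  0.4]
shift x,y,z [ -0.8 142.2   1.8]
ay -0.003
151 141 159 [ 0.377 -0.272  0.1  ] [ 0.381 -0.279  0.058]
152 159 176 [ 0.378 -0.272  0.1  ] [ 0.382 -0.279  0.058]
156 168 141 [ 0.381 -0.272  0.1  ] [ 0.386 -0.279  0.058]
157 141 106 [ 0.382 -0.272  0.1  ] [ 0.387 -0.279  0.058]
158 106 78 [ 0.383 -0.272  0.1  ] [ 0.388 -0.279  0.058]
162 93 115 [ 0.386 -0.272  0.1  ] [ 0.392 -0.279  0.058]
163 115 138 [ 0.387 -0.272  0.1  ] [ 0.393 -0.279  0.058]
172 128 115 [ 0.395 -0.273  0.1  ] [ 0.402 -0.279  0.058]
173 115 96 [ 0.396 -0.273  0.1  ] [ 0.403 -0.279  0.058]
174 96 78 [ 0.397 -0.273  0.1  ] [ 0.404 -0.28   0.058]
191 100 116 [ 0.412 -0.274  0.1  ] [ 0.422 -0.28   0.058]
205 102 89 [ 0.425 -0.274  0.1  ] [ 0.438 -0.281  0.058]
218 83 99 [ 0.438 -0.275  0.1  ] [ 0.452 -0.282  0.058]
219 99 112 [ 0.439 -0.275  0.1  ] [ 0.453 -0.282  0.058]
224 107 93 [ 0.444 -0.275  0.1  ] [ 0.459 -0.282  0.058]
```

```bash
python3 -m inch '[{"ax":0,"ay":0,"az":0,"x":0,"y":25,"z":2,"hand":1},{"ax":0,"ay":0,"az":0,"x":0,"y":30,"z":0,"hand":1},{"ax":0,"ay":0,"az":0,"x":0,"y":25,"z":0,"hand":1},{"ax":0,"ay":0,"az":0,"x":0,"y":20,"z":0,"hand":1},{"ax":0,"ay":0,"az":0,"x":0,"y":0,"z":0,"hand":1}]'
python3 -m inch '[{"ax":0,"ay":0,"az":0,"x":0,"y":15,"z":0,"hand":1},{"ax":0,"ay":0,"az":0,"x":0,"y":15,"z":0,"hand":1},{"ax":0,"ay":0,"az":0,"x":0,"y":10,"z":0,"hand":1},{"ax":0,"ay":0,"az":0,"x":0,"y":0,"z":0,"hand":1},{"ax":0,"ay":0,"az":0,"x":0,"y":0,"z":0,"hand":1}]'
python3 -c "
from h import *
st()"
```

```text
time: 38.55
eef_pos: [0.4127, -0.2301, 0.1161]
tcp_rot: [-0.497, -0.499, 0.5, 0.504]
contact_force: [0.0, -0.1, -0.6]
opening: -0.002
time: 38.97
eef_pos: [0.415, -0.2325, 0.0813]
tcp_rot: [-0.5, -0.499, 0.499, 0.501]
contact_force: [-0.3, -0.7, -0.2]
opening: 0.003
t 38.97 p [ 0.415  -0.2325  0.0813] psi 89.9 tilt [-0.  0. -1.] q [-0.72  0.05  2.17 -0.    0.92 -2.29] op 0.003 F [-0.3 -0.7 -0.2]
```

```bash
python3 -m inch '[{"ax":0,"ay":0,"az":0,"x":0,"y":0,"z":-3,"hand":1},{"ax":0,"ay":0,"az":0,"x":0,"y":0,"z":-3,"hand":1},{"ax":0,"ay":0,"az":0,"x":0,"y":0,"z":-3,"hand":1},{"ax":0,"ay":0,"az":0,"x":0,"y":0,"z":-3,"hand":1},{"ax":0,"ay":0,"az":0,"x":0,"y":0,"z":-3,"hand":1}]'
python3 -m inch '[{"ax":0,"ay":0,"az":0,"x":0,"y":0,"z":-4,"hand":1},{"ax":0,"ay":0,"az":0,"x":0,"y":0,"z":-5,"hand":1},{"ax":0,"ay":0,"az":0,"x":0,"y":0,"z":-6,"hand":1},{"ax":0,"ay":0,"az":0,"x":0,"y":0,"z":-6,"hand":1},{"ax":0,"ay":0,"az":0,"x":0,"y":0,"z":-6,"hand":1}]'
python3 -m inch '[{"ax":0,"ay":0,"az":0,"x":0,"y":0,"z":-6,"hand":1},{"ax":0,"ay":0,"az":0,"x":0,"y":0,"z":-6,"hand":1},{"ax":0,"ay":0,"az":0,"x":0,"y":0,"z":-6,"hand":1},{"ax":0,"ay":0,"az":0,"x":0,"y":0,"z":-6,"hand":1},{"ax":0,"ay":0,"az":0,"x":0,"y":0,"z":-6,"hand":1}]'
python3 -m inch '[{"ax":0,"ay":0,"az":0,"x":0,"y":0,"z":-6,"hand":1},{"ax":0,"ay":0,"az":0,"x":0,"y":0,"z":-6,"hand":1},{"ax":0,"ay":0,"az":0,"x":0,"y":0,"z":-6,"hand":1},{"ax":0,"ay":0,"az":0,"x":0,"y":0,"z":-6,"hand":1},{"ax":0,"ay":0,"az":0,"x":0,"y":0,"z":-6,"hand":1}]'
```

```text
time: 39.38
eef_pos: [0.4301, -0.2327, 0.0816]
tcp_rot: [0.501, 0.499, -0.499, -0.5]
contact_force: [-1.9, -0.1, 1.6]
opening: -0.004
time: 39.8
eef_pos: [0.4573, -0.2328, 0.0811]
tcp_rot: [0.501, 0.499, -0.499, -0.501]
contact_force: [-1.0, -1.5, 1.2]
opening: 0.005
time: 40.22
eef_pos: [0.4872, -0.2328, 0.081]
tcp_rot: [-0.501, -0.499, 0.499, 0.501]
contact_force: [-1.6, -1.4, 0.8]
opening: -0.001
time: 40.63
eef_pos: [0.5171, -0.2327, 0.0809]
tcp_rot: [-0.501, -0.499, 0.499, 0.501]
contact_force: [-2.6, -1.1, -0.7]
opening: -0.001
```

Pushing steadily (~2 N). Continue gently to the stop.

```bash
python3 -m inch '[{"ax":0,"ay":0,"az":0,"x":0,"y":0,"z":-5,"hand":1},{"ax":0,"ay":0,"az":0,"x":0,"y":0,"z":-4,"hand":1},{"ax":0,"ay":0,"az":0,"x":0,"y":0,"z":-4,"hand":1},{"ax":0,"ay":0,"az":0,"x":0,"y":0,"z":-3,"hand":1},{"ax":0,"ay":0,"az":0,"x":0,"y":0,"z":-3,"hand":1}]'
python3 -m inch '[{"ax":0,"ay":0,"az":0,"x":0,"y":0,"z":-3,"hand":1},{"ax":0,"ay":0,"az":0,"x":0,"y":0,"z":-3,"hand":1},{"ax":0,"ay":0,"az":0,"x":0,"y":0,"z":-3,"hand":1},{"ax":0,"ay":0,"az":0,"x":0,"y":0,"z":-2,"hand":1}]'
```

```text
time: 41.05
eef_pos: [0.5359, -0.2328, 0.081]
tcp_rot: [-0.501, -0.499, 0.499, 0.501]
contact_force: [-0.7, -1.1, -0.7]
opening: 0.001
time: 41.38
eef_pos: [0.5469, -0.2328, 0.0811]
tcp_rot: [-0.501, -0.499, 0.499, 0.501]
contact_force: [-2.3, -0.2, -0.3]
opening: 0.001
```

```bash
python3 -m inch '[{"ax":0,"ay":0,"az":0,"x":0,"y":0,"z":-2,"hand":1},{"ax":0,"ay":0,"az":0,"x":0,"y":0,"z":-2,"hand":1},{"ax":0,"ay":0,"az":0,"x":0,"y":0,"z":-2,"hand":1}]'
```

```text
time: 41.63
eef_pos: [0.5527, -0.2328, 0.0811]
tcp_rot: [-0.501, -0.499, 0.499, 0.501]
contact_force: [-1.4, -0.5, 1.1]
opening: 0.004
```

```bash
python3 -m inch '[{"ax":0,"ay":0,"az":0,"x":0,"y":0,"z":-2,"hand":1},{"ax":0,"ay":0,"az":0,"x":0,"y":0,"z":-2,"hand":1}]'
python3 -m inch '[{"ax":0,"ay":0,"az":0,"x":0,"y":0,"z":-2,"hand":1},{"ax":0,"ay":0,"az":0,"x":0,"y":0,"z":-1,"hand":1}]'
python3 -m inch '[{"ax":0,"ay":0,"az":0,"x":0,"y":0,"z":-1,"hand":1},{"ax":0,"ay":0,"az":0,"x":0,"y":0,"z":-1,"hand":1}]'
```

```text
time: 41.8
eef_pos: [0.5567, -0.2329, 0.081]
tcp_rot: [-0.501, -0.499, 0.499, 0.501]
contact_force: [-1.1, -1.0, -0.5]
opening: -0.001
time: 41.97
eef_pos: [0.5569, -0.2329, 0.0811]
tcp_rot: [-0.498, -0.498, 0.502, 0.503]
contact_force: [-13.7, -1.6, 7.9]
opening: 0.002
time: 42.13
eef_pos: [0.5569, -0.2328, 0.081]
tcp_rot: [-0.496, -0.497, 0.503, 0.504]
contact_force: [-20.6, -1.6, 12.0]
opening: 0.002
```

```bash
python3 -m inch '[{"ax":0,"ay":0,"az":0,"x":0,"y":0,"z":3,"hand":1},{"ax":0,"ay":0,"az":0,"x":0,"y":0,"z":5,"hand":1},{"ax":0,"ay":0,"az":0,"x":0,"y":0,"z":10,"hand":1},{"ax":0,"ay":0,"az":0,"x":0,"y":0,"z":15,"hand":1},{"ax":0,"ay":0,"az":0,"x":0,"y":0,"z":0,"hand":1}]'
python3 -m inch '[{"ax":0,"ay":0,"az":0,"x":0,"y":-30,"z":0,"hand":1},{"ax":0,"ay":0,"az":0,"x":0,"y":-40,"z":0,"hand":1},{"ax":0,"ay":0,"az":0,"x":0,"y":-40,"z":0,"hand":1},{"ax":0,"ay":0,"az":0,"x":0,"y":-40,"z":0,"hand":1},{"ax":0,"ay":0,"az":0,"x":0,"y":-40,"z":0,"hand":1}]'
python3 -m inch '[{"ax":0,"ay":0,"az":0,"x":0,"y":-40,"z":-30,"hand":1},{"ax":0,"ay":0,"az":0,"x":0,"y":-30,"z":-35,"hand":1},{"ax":0,"ay":0,"az":0,"x":0,"y":0,"z":-35,"hand":1},{"ax":0,"ay":0,"az":0,"x":0,"y":0,"z":-30,"hand":1},{"ax":0,"ay":0,"az":0,"x":0,"y":0,"z":0,"hand":1}]'
python3 -m inch '[{"ax":0,"ay":0,"az":0,"x":0,"y":0,"z":0,"hand":1},{"ax":0,"ay":0,"az":0,"x":0,"y":0,"z":0,"hand":1}]'
python3 - <<'E'
from h import *
st()
c=snap("wrist"); np.save("pics/w15.npy",c,allow_pickle=True)
save(c,"w15")
E
```

```text
time: 42.55
eef_pos: [0.5266, -0.2321, 0.0805]
tcp_rot: [-0.5, -0.499, 0.499, 0.502]
contact_force: [0.2, -0.8, 0.4]
opening: 0.001
time: 42.97
eef_pos: [0.5287, -0.2324, 0.2731]
tcp_rot: [0.501, 0.5, -0.499, -0.5]
contact_force: [1.4, 0.6, 0.3]
opening: 0.001
time: 43.38
eef_pos: [0.6543, -0.2325, 0.3302]
tcp_rot: [0.501, 0.501, -0.499, -0.5]
contact_force: [-0.4, -0.4, -1.1]
opening: -0.001
time: 43.55
eef_pos: [0.65, -0.2329, 0.3308]
tcp_rot: [-0.5, -0.499, 0.5, 0.501]
contact_force: [1.0, 0.1, -0.1]
opening: -0.0
t 43.55 p [ 0.65   -0.2329  0.3308] psi 89.9 tilt [-0.001  0.001 -1.   ] q [-0.49  0.27  1.43  0.    1.44 -2.06] op -0.0 F [ 1.   0.1 -0.1]
```

View pics/w15.png

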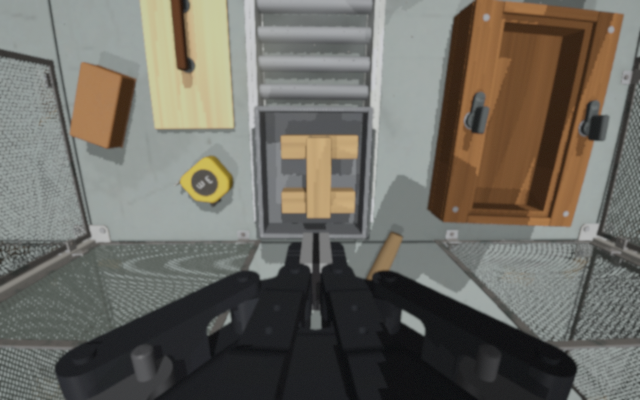

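Run:
```python
from h import *
c=np.load("pics/w15.npy",allow_pickle=True).item()
g=cv2.cvtColor(c["img"],cv2.COLOR_RGB2GRAY).astype(int)
for col in (290,345):
  for a,b in((98,116),(215,245)):
    r=[i for i in range(a,b) if abs(g[i+1,col]-g[i,col])>8]; print(col,[(i,g[i,col],onz(c,[(col,i)],.1)[0][0].round(4)) for i in r])
print("panel",onz(c,[(154,129),(234,129)],.008).round(3))
print("handle far end",onz(c,[(183,70)],.034).round(3))
```

```text
290 [(103, np.int64(103), np.float64(0.5638)), (104, np.int64(113), np.float64(0.5649)), (109, np.int64(138), np.float64(0.5707)), (110, np.int64(123), np.float64(0.5719)), (111, np.int64(96), np.float64(0.573)), (112, np.int64(86), np.float64(0.5742))]
290 [(232, np.int64(91), np.float64(0.7283)), (233, np.int64(105), np.float64(0.7298)), (234, np.int64(122), np.float64(0.7312)), (236, np.int64(132), np.float64(0.7341)), (237, np.int64(118), np.float64(0.7355)), (240, np.int64(102), np.float64(0.7399)), (241, np.int64(90), np.float64(0.7413)), (244, np.int64(69), np.float64(0.7457))]
345 [(99, np.int64(79), np.float64(0.5594)), (102, np.int64(98), np.float64(0.5628)), (103, np.int64(108), np.float64(0.5639)), (104, np.int64(124), np.float64(0.5651)), (109, np.int64(137), np.float64(0.5708)), (110, np.int64(126), np.float64(0.572)), (111, np.int64(99), np.float64(0.5732)), (112, np.int64(81), np.float64(0.5743))]
345 [(233, np.int64(94), np.float64(0.73)), (234, np.int64(113), np.float64(0.7314)), (236, np.int64(136), np.float64(0.7343)), (237, np.int64(126), np.float64(0.7357)), (240, np.int64(97), np.float64(0.7401)), (242, np.int64(84), np.float64(0.743)), (243, np.int64(100), np.float64(0.7445))]
panel [[ 0.595 -0.483  0.008]
 [ 0.596 -0.358  0.008]]
handle far end [[ 0.515 -0.417  0.034]]
```

```bash
python3 -m inch '[{"ax":0,"ay":0,"az":0,"x":0,"y":0,"z":35,"hand":1},{"ax":0,"ay":0,"az":0,"x":0,"y":0,"z":40,"hand":1},{"ax":0,"ay":0,"az":0,"x":0,"y":0,"z":35,"hand":1},{"ax":0,"ay":0,"az":0,"x":0,"y":20,"z":17,"hand":1},{"ax":0,"ay":0,"az":0,"x":0,"y":35,"z":0,"hand":1}]'
python3 -m inch '[{"ax":0,"ay":0,"az":0,"x":0,"y":40,"z":0,"hand":1},{"ax":0,"ay":0,"az":0,"x":0,"y":40,"z":0,"hand":1},{"ax":0,"ay":0,"az":0,"x":0,"y":40,"z":0,"hand":1},{"ax":0,"ay":0,"az":0,"x":0,"y":35,"z":0,"hand":1},{"ax":0,"ay":0,"az":0,"x":0,"y":20,"z":0,"hand":1}]'
python3 -m inch '[{"ax":0,"ay":0,"az":0,"x":0,"y":10,"z":0,"hand":1},{"ax":0,"ay":0,"az":0,"x":0,"y":0,"z":0,"hand":1},{"ax":0,"ay":0,"az":0,"x":0,"y":0,"z":0,"hand":1}]'
python3 -c "
from h import *
go((.550,-.233,.081),90)"
```

```text
time: 44.02
eef_pos: [0.5219, -0.2342, 0.2826]
tcp_rot: [0.506, 0.499, -0.498, -0.497]
contact_force: [2.2, -1.0, 0.6]
opening: -0.0
time: 44.43
eef_pos: [0.52, -0.2313, 0.0975]
tcp_rot: [-0.499, -0.499, 0.499, 0.503]
contact_force: [-1.0, 0.5, 0.1]
opening: 0.001
time: 44.68
eef_pos: [0.5234, -0.2332, 0.0927]
tcp_rot: [0.501, 0.499, -0.499, -0.5]
contact_force: [-0.1, 0.3, 0.2]
opening: 0.008
t 44.68 p [ 0.5234 -0.2332  0.0927] psi 89.8 tilt [ 0.001 -0.001 -1.   ] q [-0.6   0.23  1.94 -0.    0.97 -2.16] op 0.008 F [-0.1  0.3  0.2]
shift x,y,z [  0.3  11.8 -26.6]
ay -0.003
```

```bash
python3 -m inch '[{"ax":0,"ay":0,"az":0,"x":0,"y":7,"z":-7,"hand":1},{"ax":0,"ay":0,"az":0,"x":0,"y":4,"z":-8,"hand":1},{"ax":0,"ay":0,"az":0,"x":0,"y":0,"z":-8,"hand":1},{"ax":0,"ay":0,"az":0,"x":0,"y":0,"z":-4,"hand":1},{"ax":0,"ay":0,"az":0,"x":0,"y":0,"z":0,"hand":1}]'
python3 -m inch '[{"ax":0,"ay":0,"az":0,"x":0,"y":0,"z":-2,"hand":1},{"ax":0,"ay":0,"az":0,"x":0,"y":0,"z":-1,"hand":1}]'
python3 -m inch '[{"ax":0,"ay":0,"az":0,"x":0,"y":0,"z":-1,"hand":1},{"ax":0,"ay":0,"az":0,"x":0,"y":0,"z":-1,"hand":1}]'
python3 -m inch '[{"ax":0,"ay":0,"az":0,"x":0,"y":0,"z":-1,"hand":1},{"ax":0,"ay":0,"az":0,"x":0,"y":0,"z":0,"hand":1}]'
```

```text
time: 45.1
eef_pos: [0.5519, -0.2332, 0.0813]
tcp_rot: [0.501, 0.5, -0.499, -0.5]
contact_force: [-0.3, -0.8, -0.1]
opening: -0.001
time: 45.27
eef_pos: [0.5535, -0.2328, 0.0806]
tcp_rot: [0.501, 0.499, -0.499, -0.501]
contact_force: [-0.3, -0.1, -0.6]
opening: -0.002
time: 45.43
eef_pos: [0.5552, -0.2329, 0.0805]
tcp_rot: [-0.501, -0.499, 0.499, 0.501]
contact_force: [-0.4, -0.0, 0.0]
opening: -0.0
time: 45.6
eef_pos: [0.5563, -0.2329, 0.0806]
tcp_rot: [0.501, 0.499, -0.499, -0.501]
contact_force: [-1.2, 0.3, -1.2]
opening: -0.001
```

```bash
python3 -m inch '[{"ax":0,"ay":0,"az":0,"x":0,"y":0,"z":-1,"hand":1},{"ax":0,"ay":0,"az":0,"x":0,"y":0,"z":0,"hand":1}]'
python3 -m inch '[{"ax":0,"ay":0,"az":0,"x":0,"y":0,"z":1,"hand":1},{"ax":0,"ay":0,"az":0,"x":0,"y":0,"z":2,"hand":1},{"ax":0,"ay":0,"az":0,"x":0,"y":0,"z":6,"hand":1},{"ax":0,"ay":0,"az":0,"x":0,"y":0,"z":15,"hand":1},{"ax":0,"ay":0,"az":0,"x":0,"y":0,"z":5,"hand":1}]'
python3 -m inch '[{"ax":0,"ay":0,"az":0,"x":0,"y":-30,"z":0,"hand":1},{"ax":0,"ay":0,"az":0,"x":0,"y":-40,"z":0,"hand":1},{"ax":0,"ay":0,"az":0,"x":0,"y":-40,"z":0,"hand":1},{"ax":0,"ay":0,"az":0,"x":0,"y":-40,"z":0,"hand":1},{"ax":0,"ay":0,"az":0,"x":0,"y":-40,"z":0,"hand":1}]'
python3 -m inch '[{"ax":0,"ay":0,"az":0,"x":0,"y":-40,"z":-30,"hand":1},{"ax":0,"ay":0,"az":0,"x":0,"y":-20,"z":-35,"hand":1},{"ax":0,"ay":0,"az":0,"x":0,"y":0,"z":-35,"hand":1},{"ax":0,"ay":0,"az":0,"x":0,"y":0,"z":-20,"hand":1},{"ax":0,"ay":0,"az":0,"x":0,"y":0,"z":0,"hand":1}]'
python3 -m inch '[{"ax":0,"ay":0,"az":0,"x":0,"y":0,"z":0,"hand":1},{"ax":0,"ay":0,"az":0,"x":0,"y":0,"z":0,"hand":1},{"ax":0,"ay":0,"az":0,"x":0,"y":0,"z":0,"hand":1}]'
python3 - <<'E'
from h import *
from plant import sign_off
st(); c=snap("wrist"); save(c,"w16"); d=np.load("pics/w15.npy",allow_pickle=True).item()
g=cv2.cvtColor(c["img"],cv2.COLOR_RGB2GRAY).astype(int)
for col in (290,345):
  print(col,[(i,onz(c,[(col,i)],.1)[0][0].round(4)) for i in range(90,130) if abs(g[i+1,col]-g[i,col])>8])
blanks(c,.114,roi=(90,240,255,375))
E
```

```text
time: 45.77
eef_pos: [0.5569, -0.2329, 0.0805]
tcp_rot: [-0.5, -0.499, 0.5, 0.501]
contact_force: [-1.9, -0.7, 0.9]
opening: -0.002
time: 46.18
eef_pos: [0.5266, -0.2324, 0.08]
tcp_rot: [-0.5, -0.499, 0.499, 0.501]
contact_force: [0.8, 0.7, 0.6]
opening: -0.001
time: 46.6
eef_pos: [0.5277, -0.2326, 0.2724]
tcp_rot: [0.501, 0.499, -0.499, -0.501]
contact_force: [-0.0, -0.6, -0.4]
opening: -0.0
time: 47.02
eef_pos: [0.6458, -0.2328, 0.3233]
tcp_rot: [0.501, 0.5, -0.499, -0.5]
contact_force: [0.2, -0.2, 0.1]
opening: -0.002
time: 47.27
eef_pos: [0.6423, -0.2332, 0.3236]
tcp_rot: [-0.501, -0.499, 0.499, 0.501]
contact_force: [-0.3, 0.8, -0.8]
opening: 0.003
t 47.27 p [ 0.6423 -0.2332  0.3236] psi 89.8 tilt [-0.001  0.    -1.   ] q [-0.5   0.26  1.46 -0.    1.42 -2.06] op 0.003 F [-0.3  0.8 -0.8]
290 [(90, np.float64(0.5421)), (98, np.float64(0.551)), (99, np.float64(0.5521)), (100, np.float64(0.5532)), (101, np.float64(0.5543)), (102, np.float64(0.5554)), (108, np.float64(0.5622)), (109, np.float64(0.5633)), (116, np.float64(0.5713)), (117, np.float64(0.5724))]
345 [(90, np.float64(0.5423)), (98, np.float64(0.5512)), (99, np.float64(0.5523)), (100, np.float64(0.5534)), (101, np.float64(0.5545)), (102, np.float64(0.5556)), (108, np.float64(0.5624)), (109, np.float64(0.5635)), (116, np.float64(0.5715)), (117, np.float64(0.5726))]
px [319.5 182.5] world mm [ 650.5 -229.7] [ 92.4 105.4] 88.9
```

Tote position is consistent: it only met the fingers again where it first stopped. Handing in.

```bash
python3 -c "
from plant import sign_off
print(sign_off())"
```

```text
the job is handed in; nothing more can be done
None
```

The job is done and handed in at about 47 s on the robot's clock; `sign_off` gives no verdict.

- **Buttons:** I turned both about a quarter turn, to about 1.5 rad by the gripper's angle. In the last picture viewed both point along the rims, clear of the panel opening.
- **Panel:** I lifted it out by its handle and laid it flat, handle up, right of the track, centred near x = 0.46, y = -0.42. It is clear of the tape measure and the sanding block.
- **Blanks:** There were three. All went into the tote on the open part of the track: two side by side on its floor, the third lying across them. The last picture viewed shows all three in the tote and the store empty.
- **Tote:** I pushed it along the rollers at about 2 N until it came up hard against the end stop (about 20 N at the wrist). On a second, gentle approach I met no resistance until within about 1 mm of the same place, so it had not rolled back. The camera puts its near edge at about 0.563–0.565 m. The touch suggests about 0.568 m, a difference near the camera's accuracy.

**Checks that disagreed:** The two-view heights of the handle and button grips came out 6–20 mm lower than the text, and that of the rim about 7 mm higher. I relied on the text's heights, and the measured lengths and the points where contact was felt agreed with them. My early estimates of the tote's sideways position differed by about 1 cm, and I settled that from nearer views.

I saw no sign of a grip slip, nor any clear sign that the tote or panel was knocked.

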